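Open, load and close the billiard-ball polisher

TASK

Open the ball polisher: press its bayonet lid down against the spring, turn it a quarter turn anticlockwise, lift it off and lay it flat on the cork mat. Load every ball from the tray, one to a cup, then refit the lid, ears crosswise to the keepers, pushing down and turning clockwise until the ears spring up into the notches. Then lower the depth stop until its foot touches the lid, turn its wing clamp clockwise to the end, and leave chalks and glass where they stand.

Things in the scene. Friction and masses are not known exactly. Their poses are not given: they have to be found in the camera images.
- polisher: The ball polisher, fixed, level, at some yaw: grey bed 230 (x) by 190 (y) by 20 mm with ribs 10 mm higher that form four pockets 70 mm square, a ball cup in each, a spring post at its centre, a keeper at its +x and -x ends, and a depth stop beyond the +x end (post at x = 136 mm). Origin: centre of the bed's underside, on the table; z up.
- post_top (a point): Centre of the top of the spring post's 54 mm rubber head, free: 86 mm above the table on the polisher's axis (this point does not move). The head goes down at most 13 mm, with 11 N at first and 0.6 N more per mm. The locked lid's centre is over it, its underside 82 mm above the table. To turn the lid push its underside below 77 mm (75 is good; ball tops are at 71).
- keeper0 (a point): Middle of the +x keeper's notch ceiling, 94 mm above the table, x = 94 mm of the polisher. Bracket 48 mm wide (y -24 to 24), 102 mm high; upright at x 102 to 112, roof from x = 84. The notch (y -15 to 15) takes the lid's ear, top face up. On its +y side a lip hangs to z = 89.5 mm, which the ear passes under; on its -y side a stop hangs to z = 76 mm, so the ear enters clockwise only.
- keeper1 (a point): Middle of the -x keeper's notch ceiling, 94 mm above the table, x = -94 mm of the polisher: the same bracket turned half round (lip on its -y side, stop on its +y side). With the lid locked one ear is in each notch, the ears along the polisher's x axis.
- cup0 (a point): Where a ball's centre is when the ball sits in cup 0: 42 mm above the table, 22 mm above the bed. The cup is a 37 mm round hole 12 mm deep at x = 46, y = 54 mm of the polisher. Its axes are the polisher's; fingers that close along the polisher's x or y, tips above the ribs (30 mm over the table), clear all else; keep above 190 mm when crossing the depth stop.
- cup1 (a point): Where a ball's centre is when the ball sits in cup 1: 42 mm above the table, 22 mm above the bed. The cup is a 37 mm round hole 12 mm deep at x = -46, y = 54 mm of the polisher. Its axes are the polisher's; fingers that close along the polisher's x or y, tips above the ribs (30 mm over the table), clear all else; keep above 190 mm when crossing the depth stop.
- cup2 (a point): Where a ball's centre is when the ball sits in cup 2: 42 mm above the table, 22 mm above the bed. The cup is a 37 mm round hole 12 mm deep at x = -46, y = -54 mm of the polisher. Its axes are the polisher's; fingers that close along the polisher's x or y, tips above the ribs (30 mm over the table), clear all else; keep above 190 mm when crossing the depth stop.
- cup3 (a point): Where a ball's centre is when the ball sits in cup 3: 42 mm above the table, 22 mm above the bed. The cup is a 37 mm round hole 12 mm deep at x = 46, y = -54 mm of the polisher. Its axes are the polisher's; fingers that close along the polisher's x or y, tips above the ribs (30 mm over the table), clear all else; keep above 190 mm when crossing the depth stop.
- lid: Bayonet lid, loose, 300 g: black disc 110 mm across, 12 mm thick, with two like aluminium ears on its x axis (strip 22 mm wide, 196 mm tip to tip) and on top an aluminium grip bar 60 mm long (along x, in line with the ears), 18 mm wide (y), its top 70 mm above the underside. Origin: centre of the underside; z up. Locked on the polisher at first. Half a turn makes no difference.
- mat: Round cork mat, 220 mm across and 4 mm thick, fixed flat on the table, empty at first. Origin: centre of its underside.
- tray: Fixed wooden ball tray, 212 by 212 mm, lined with red felt, walls 6 mm thick and 20 mm high over the table, floor 6 mm thick. Origin: centre of its underside, on the table.
- ball0: A billiard ball, 57 mm across, 170 g, at first in the tray; origin at its centre. Two to four of the four balls are present. They roll.
- ball1: A billiard ball, 57 mm across, 170 g, at first in the tray; origin at its centre. Two to four of the four balls are present. They roll.
- ball2: A billiard ball, 57 mm across, 170 g, at first in the tray; origin at its centre. Two to four of the four balls are present. They roll.
- ball3: A billiard ball, 57 mm across, 170 g, at first in the tray; origin at its centre. Two to four of the four balls are present. They roll.
- stop (a joint): Depth stop: 0 m at the top, grows as it is pushed down (to 0.045 m), starts at 0 to 0.018. Stays where left; friction 2 N. A level steel arm 20 mm wide, 10 mm thick, from x = 153 to 67 mm of the polisher over the +x keeper, with a rubber foot below and the wing clamp on top. It may be pushed down by the wing.
- stop_foot (a point): Centre of the underside of the stop's rubber foot, 14 mm across, at x = 74, y = 0 mm of the polisher; 132 mm above the table at stop = 0. On the locked lid it touches the ear strip, 94 mm above the table (stop = 0.038). Pressing harder than about 5 N pushes the lid down against its spring.
- clamp (a joint): Angle of the wing clamp on the stop's arm: about 0 to 0.15 at the start, open, grows clockwise seen from above, locked at its end at 1.57 rad. Friction 0.05 N m.
- clamp_grip (a point): Point on the wing clamp's axis at the height to grip it: 22 mm above the arm's upper face, 6 mm below the wing's top. The wing is a black bar 44 mm long (this point's x), 14 mm wide (its y), 28 mm high, on the arm at x = 112, y = 0 mm of the polisher. It moves with the stop.
- chalk0: Bystander: cube of cue chalk, 22 mm. Origin: centre of its underside.
- chalk1: Bystander: second cube of cue chalk, 22 mm. Origin: centre of its underside.
- tumbler: Bystander: drinking glass, 76 mm across and 90 mm high. Origin: centre of its underside.

How it is judged (in metres and radians):
On the way, in this order (a step that is already met when the one before it is completed fails the run):
1. the lid lies on the mat (horizontal distance between lid and mat below 0.06 m and height (world z) of lid below 0.012 m and angle between lid's own z axis and vertical below 0.1 rad), for 0.2 s.
2. every ball sits in a cup (((horizontal distance between ball0 and cup0 below 0.007 m and z of ball0 in the frame of polisher between 0.037 and 0.047 m) or (horizontal distance between ball0 and cup1 below 0.007 m and z of ball0 in the frame of polisher between 0.037 and 0.047 m) or (horizontal distance between ball0 and cup2 below 0.007 m and z of ball0 in the frame of polisher between 0.037 and 0.047 m) or (horizontal distance between ball0 and cup3 below 0.007 m and z of ball0 in the frame of polisher between 0.037 and 0.047 m)) and ((horizontal distance between ball1 and cup0 below 0.007 m and z of ball1 in the frame of polisher between 0.037 and 0.047 m) or (horizontal distance between ball1 and cup1 below 0.007 m and z of ball1 in the frame of polisher between 0.037 and 0.047 m) or (horizontal distance between ball1 and cup2 below 0.007 m and z of ball1 in the frame of polisher between 0.037 and 0.047 m) or (horizontal distance between ball1 and cup3 below 0.007 m and z of ball1 in the frame of polisher between 0.037 and 0.047 m)) and ((horizontal distance between ball2 and cup0 below 0.007 m and z of ball2 in the frame of polisher between 0.037 and 0.047 m) or (horizontal distance between ball2 and cup1 below 0.007 m and z of ball2 in the frame of polisher between 0.037 and 0.047 m) or (horizontal distance between ball2 and cup2 below 0.007 m and z of ball2 in the frame of polisher between 0.037 and 0.047 m) or (horizontal distance between ball2 and cup3 below 0.007 m and z of ball2 in the frame of polisher between 0.037 and 0.047 m)) and ((horizontal distance between ball3 and cup0 below 0.007 m and z of ball3 in the frame of polisher between 0.037 and 0.047 m) or (horizontal distance between ball3 and cup1 below 0.007 m and z of ball3 in the frame of polisher between 0.037 and 0.047 m) or (horizontal distance between ball3 and cup2 below 0.007 m and z of ball3 in the frame of polisher between 0.037 and 0.047 m) or (horizontal distance between ball3 and cup3 below 0.007 m and z of ball3 in the frame of polisher between 0.037 and 0.047 m))), for 0.2 s.
3. the lid is locked under the keepers (horizontal distance between lid and polisher below 0.008 m and z of lid in the frame of polisher between 0.0785 and 0.0845 m and angle between the x axis of lid and the x axis of polisher, either way round below 0.09 rad and angle between lid's own z axis and vertical below 0.05 rad), for 0.2 s.
4. the stop's foot rests on the locked lid (horizontal distance between lid and polisher below 0.008 m and z of lid in the frame of polisher below 0.0845 m and angle between the x axis of lid and the x axis of polisher, either way round below 0.09 rad and angle between lid's own z axis and vertical below 0.05 rad and z of stop_foot in the frame of lid below 0.0145 m), for 0.1 s.
5. the clamp is locked with the foot on the lid (z of stop_foot in the frame of lid below 0.0145 m and value of joint clamp above 1.3 rad), for 0.2 s.
At the end, for the whole second after the job is handed in: Each ball in a cup (within 7 mm); lid locked under both keepers: centred within 8 mm, ears within 5 degrees of the polisher's x axis, level within 3 degrees, underside 78.5 to 84.5 mm above the table; stop foot within 2.5 mm of the lid; clamp past 1.3 rad; all at rest (all of step 2 and all of step 3 and all of step 5 and linear speed of lid below 0.02 m/s); the robot touches nothing.
It fails at once if a bystander (chalk or glass) is moved by more than 3 cm (distance of any of chalk0, chalk1, tumbler from where it was at the start of the episode above 0.03 m).
Of ball0, ball1, ball2, ball3 only 2 to 4 are there at a start; the rules pass over those that are not, and their reading is None.
At some moment in a run one of lid, ball0, ball1, ball2, ball3 may be knocked a few centimetres aside while the robot is not near it.
It also fails if it takes over 210 s, if anything falls off the work surface, if the arm or the gripper's body presses on something with over 40 N, if the wrist force passes 120 N, or if a joint passes its speed limit or range.

ROBOT

A 6-joint arm with a two-finger parallel gripper is mounted at the origin on the work surface. World frame = base frame: x ahead of the robot, y to its left, z up, the work surface at z = 0. Lengths are in mm, angles in rad, forces in N, time in s.
With the tool pointing down it reaches from about 275 to 875 mm from the base axis. Payload 12.5 kg.
Tool frame: the origin (TCP) lies at the very end of the fingers, on their centre line; the grasp point (between the pads) lies 19 mm behind it (ctrl.hold_point_z is the z of the grasp point in the tool frame, in mm); z points along the fingers, y is the line along which they close (so a half turn about z gives the same grasp; the last joint's range is limited). The gripper opens to 85 mm and grips with 20 to 120 N. Pads are 22 mm wide; open, the fingers measure 114 mm over their backs; the gripper's body (76 mm by 85 mm) begins 54 mm behind the grasp point. The pads swing forward as they close: fully open they stand 13 mm farther back than shut.
Start: joints at [-1.19, 0.351, 1.652, -0, 1.139, -0.085], TCP at [247.042, -491.381, 231.29] pointing down, gripper open.
Joint ranges: [-2.75, 2.75], [-0.79, 2.1], [0.01, 2.65], [-1.57, 4.71], [0.07, 3.14], [-2.87, 2.87]. Speed limits (rad/s): [2.22, 2.22, 2.79, 3.14, 3.14, 3.14].

INTERFACE

Orientations are given as a unit quaternion [x, y, z, w].
In Python, from station import ctrl gives the robot as it stands.
- The arm moves only by the shell command python3 nudge.py 'ROWS' [FORCE]. ROWS is a JSON list of rows, 1 to 5 of them, each of 5 numbers: the finger opening in mm, then dx, dy, dz in units of 5 mm, then a turn about the tool's z in units of 0.1 rad; each row is the pose to reach, as a shift and turn from the pose commanded when the command began, along the tool's axes at that moment; what a row does not reach only later rows make up. A row lasts 1/10 s, in which the tool goes at most 50 mm and 0.15 rad, less where a joint would pass 70% of its speed; a pose out of reach is approached as far as the arm can. The fingers move at their own pace and stop on an object; FORCE is the grip in N (left out, the last holds). Time passes only in rows, so rows that do not move let the fingers close. It prints the time, the measured TCP pose, the force, the opening and the grip force at its end. Input that does not fit is refused with a message, and nothing moves.
- ctrl.sense(): the state, without advancing time (a new reading comes with each control period).
- ctrl.read_camera(name): name is "side" or "top" or "wrist"; returns a dict with "image" (480x640x3 uint8, red, green, blue), "K" (3x3 intrinsics, pixels), "rvec" (rotation vector, rad) and "tvec" (3), from world to camera coordinates, as OpenCV has them; the wrist camera has in their place "mount" (4x4, takes a point from camera to tool coordinates, whose origin is the TCP and whose axes are the flange's). Camera axes: x right, y down, z forward; pixel columns grow to the right and rows downward; lengths in mm; the calibration is good to about 2 mm. A picture is of the moment at which its call begins: read the wrist's pose just before it. There is no depth.
- ctrl.close_job(): hands the job in; it is judged then, once.
The state is a dict: "time_s": time; "joints": joint angles; "dq": joint speeds; "effort": joint torques, N m; "position": TCP position; "tool_rot": TCP orientation; "contact_force": force on the tool from outside, world axes, zero at the start; "ft_torque": the same for the moment, N m; "width": finger opening in mm; "gripper_force": force on a finger pad.
Only numpy, scipy, OpenCV 4.12 (cv2) and the standard library are available. Lean on these libraries where they do the work, as an engineer would, in place of code of your own. Each camera call takes 0.05 s, during which the arm holds its last target. There are 200 camera calls.

## Working session

There is one attempt and no reset: what is moved stays moved. The work goes in short steps, Python scripts to look and compute and a shell command to move; the robot and the scene stay as the last step left them, time stands still between calls to the robot, and variables do not carry over. Pictures are saved under pics/ and viewed, at most 14 in all, crops included, and the job is handed in when it is done.

```bash
ls; mkdir -p pics; python3 - <<'E'
from station import ctrl
import cv2
s=ctrl.sense(); print(s['time_s'],s['position'],s['tool_rot'],s['width'])
for n in ['side','top']:
    c=ctrl.read_camera(n); cv2.imwrite(f'pics/{n}0.png',c['image'][...,::-1]); print(n,c['K'],c['rvec'],c['tvec'])
print(ctrl.read_camera('wrist')['mount'],ctrl.hold_point_z)
E
```

```text
nudge.py
pics
station.py
0.0 [ 246.92947969 -491.05560607  230.71767879] [ 9.73000539e-01  2.30801982e-01 -6.89062489e-05 -6.25780359e-04] 85.35845355200958
side [[565.38204949   0.         314.76602458]
 [  0.         565.38204949 239.29383855]
 [  0.           0.           1.        ]] [ 0.0886482  -2.83752954  1.33181927] [ 549.11642702  126.23912509 1254.63816907]
top [[595.5024668    0.         320.3567783 ]
 [  0.         595.5024668  247.55351163]
 [  0.           0.           1.        ]] [ 2.14604481 -2.13221007  0.1673557 ] [  -8.21341855  577.54864171 1212.13506831]
[[-2.59106036e-04 -9.56903321e-01 -2.90406557e-01  7.41749030e+01]
 [ 9.99999966e-01 -2.39860769e-04 -1.01865677e-04 -2.30092512e-01]
 [ 2.78184648e-05 -2.90406573e-01  9.56903350e-01 -1.42966577e+02]
 [ 0.00000000e+00  0.00000000e+00  0.00000000e+00  1.00000000e+00]] -18.700000000000003
```
View pics/top0.png

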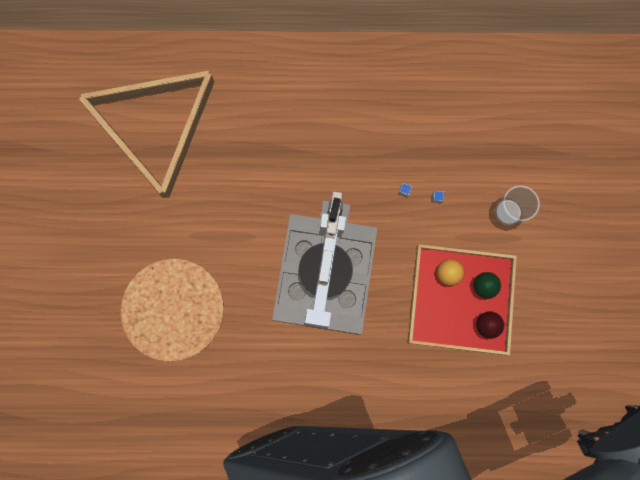

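View pics/side0.png

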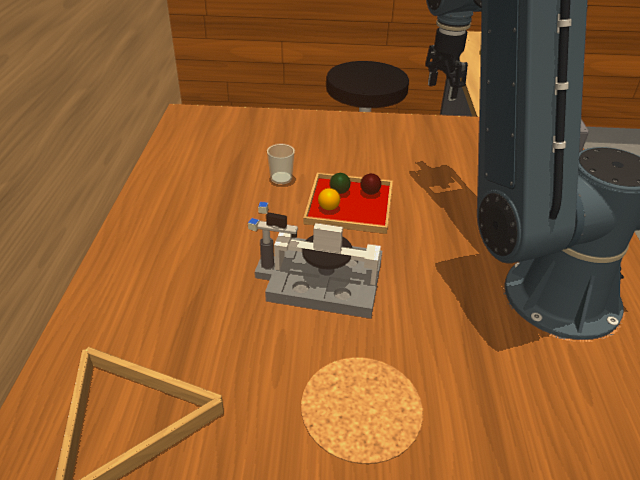

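```bash
cat > h.py <<'E'
import numpy as np, cv2
from scipy.spatial.transform import Rotation as R
from station import ctrl
def cam(name):
    if name=='wrist':
        s=ctrl.sense(); c=ctrl.read_camera(name); M=np.array(c['mount'])
        Rt=R.from_quat(s['tool_rot']).as_matrix(); A=Rt@M[:3,:3]; o=Rt@M[:3,3]+np.array(s['position'])
    else:
        c=ctrl.read_camera(name); r=cv2.Rodrigues(np.array(c['rvec'],float))[0]; A=r.T; o=-r.T@np.array(c['tvec'],float).ravel()
    c['A']=A;c['o']=o
    return c
def ray(c,uv,z):
    uv=np.atleast_2d(np.asarray(uv,float)); K=np.array(c['K'])
    d=np.c_[(uv-K[:2,2])/np.diag(K)[:2],np.ones(len(uv))]@c['A'].T
    return c['o']+d*((z-c['o'][2])/d[:,2])[:,None]
def proj(c,P):
    q=(np.atleast_2d(P)-c['o'])@c['A']; q=q@np.array(c['K']).T; return q[:,:2]/q[:,2:]
def blobs(mask,amin=30):
    n,l,st,ce=cv2.connectedComponentsWithStats(mask.astype(np.uint8))
    return [(l==i,st[i],ce[i]) for i in range(1,n) if st[i][4]>=amin]
def save(c,name,crop=None,f=1):
    im=c['image'][...,::-1]
    if crop: x,y,w,h=crop; im=im[y:y+h,x:x+w]
    cv2.imwrite('pics/'+name,cv2.resize(im,None,fx=f,fy=f,interpolation=cv2.INTER_CUBIC))
def pose():
    s=ctrl.sense(); m=R.from_quat(s['tool_rot']).as_matrix(); return np.array(s['position']),m,np.arctan2(m[1,1],m[0,1]),s
def go(xyz,yaw=None):
    """shift to a world TCP with tool y along world angle yaw (mod pi)"""
    p,m,y,s=pose(); d=m.T@(np.array(xyz)-p)
    t=0 if yaw is None else (-(yaw-y)+np.pi/2)%np.pi-np.pi/2
    print('shift',d.round(1),'turn',round(t,3),'or',round(t-np.sign(t)*np.pi,3),'| j6',round(s['joints'][5],2),'pos',p.round(1),'yaw',round(y,3),'w',round(s['width'],1),'t',round(s['time_s'],1),'F',np.round(s['contact_force'],1))
E
python3 - <<'E'
from h import *
c=cam('top'); im=c['image']; hsv=cv2.cvtColor(im,cv2.COLOR_RGB2HSV)
H,S,V=[hsv[...,i].astype(int) for i in range(3)]
# mat
m=(np.hypot(*(np.indices(H.shape)[::-1]-np.array([172,309])[:,None,None]))<70)&(V>165)&(H<25)
m=cv2.morphologyEx(m.astype(np.uint8),cv2.MORPH_CLOSE,np.ones((9,9)));m=cv2.morphologyEx(m,cv2.MORPH_OPEN,np.ones((9,9)))
b=max(blobs(m),key=lambda b:b[1][4]); print('mat',b[1],ray(c,b[2],4).round(1))
# grey
g=(S<45)&(V>70); g[:190]=0;g[345:]=0;g[:,:260]=0;g[:,390:]=0
g=cv2.morphologyEx(g.astype(np.uint8),cv2.MORPH_CLOSE,np.ones((5,5)))
b=max(blobs(g),key=lambda b:b[1][4]); print('grey',b[1])
save(c,'polc.png',(260,180,130,165),4.5*0.78)
red=(S>150)&((H<5)|(H>174))&(V>120); k=cv2.findContours(red.astype(np.uint8),0,2)[0]; k=max(k,key=cv2.contourArea)
print('felt',cv2.minAreaRect(k), ray(c,cv2.minAreaRect(k)[0],6).round(1))
for uv in [(450,272),(487,285),(490,325)]: print('ball',ray(c,uv,34).round(1))
for uv in [(405,189),(439,196),(508,212)]: print('by',ray(c,uv,10).round(1))
q=ray(c,[(291,215),(377,227),(362,333),(273,320)],20); print(q.round(1), q.mean(0))
E
```

```text
mat [ 112  259  121  103 9349] [[452.3 314.3   4. ]]
grey [ 273  192  104  142 8522]
felt ((462.4453125, 299.47039794921875), (94.36419677734375, 91.93868255615234), 6.632514476776123) [[ 472.8 -310.5    6. ]]
ball [[ 528.8 -279.3   34. ]]
ball [[ 501.7 -356.6   34. ]]
ball [[ 418.  -359.7   34. ]]
by [[ 715.2 -190.3   10. ]]
by [[ 699.8 -264.9   10. ]]
by [[ 664.8 -415.3   10. ]]
[[ 652.9   59.8   20. ]
 [ 627.5 -126.9   20. ]
 [ 399.9  -93.4   20. ]
 [ 425.9   94.7   20. ]] [526.54034117 -16.43098984  20.        ]
```

View pics/polc.png

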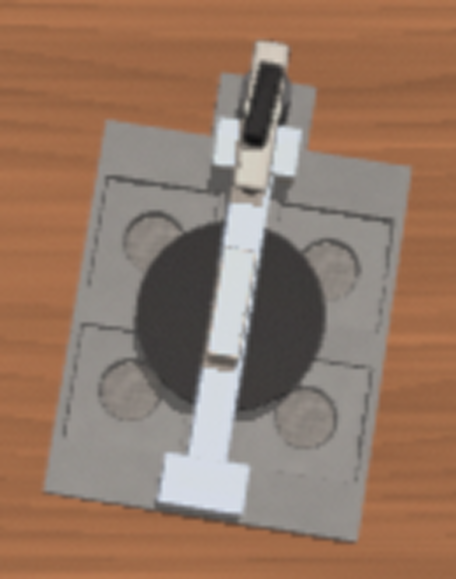

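```bash
python3 -c "
from h import *
go([526,-16,330],1.42); c=cam('top'); print(c['o'])"
```

```text
shift [ 462.7 -299.3  -98.8] turn 0.617 or -2.525 | j6 -0.08 pos [ 247.  -491.2  230.9] yaw -1.105 w 85.4 t 0.2 F [ 0.5  0.1 -0.1]
[ 380.77887333   -6.36471961 1287.58233041]
```

The manual's scale: shifts go in units of 5 mm and turns go in units of 0.1 rad. Converting my numbers, 120 mm is 24, -100 mm is -20.

```bash
python3 nudge.py '[[85, 3, -2, -8, 0], [85, 9, -6, -16, 0], [85, 17, -11, -19.8, 0], [85, 24, -15.6, -19.8, 0], [85, 31, -20, -19.8, 0]]'
python3 nudge.py '[[85, 8, -5.2, 0, 0], [85, 16, -10.4, 0, 0], [85, 24, -15.6, 0, 0], [85, 32, -20.8, 0, 0], [85, 38, -24.6, 0, 0]]'
python3 nudge.py '[[85, 8, -5.2, 0, 1.2], [85, 16, -10.4, 0, 2.5], [85, 23.6, -15.2, 0, 3.8], [85, 23.6, -15.2, 0, 5], [85, 23.6, -15.2, 0, 6.17]]'
python3 -c "
from h import *
go([526,-16,330],1.42); c=cam('wrist'); save(c,'w1.png');print(repr(c['A'].round(5).tolist()),c['o'],c['K'])"
```

```text
time_s: 0.75
position: [341.3, -330.8, 331.2]
tool_rot: [0.973, 0.231, 0.0, 0.001]
contact_force: [1.7, -0.8, 0.2]
width: 84.9
gripper_force: 0.0
time_s: 1.25
position: [455.9, -134.8, 330.4]
tool_rot: [0.973, 0.231, 0.0, -0.0]
contact_force: [-0.4, -0.7, 0.0]
width: 85.5
gripper_force: 0.0
time_s: 1.75
position: [526.7, -15.0, 329.9]
tool_rot: [0.997, -0.077, -0.0, -0.0]
contact_force: [-0.7, -0.6, -0.1]
width: 84.8
gripper_force: 0.0
shift [-0.6  1.1 -0.1] turn -0.003 or 3.139 | j6 1.61 pos [526.7 -15.  329.9] yaw -1.725 w 84.8 t 1.8 F [-0.7 -0.6 -0.1]
[[-0.15342, -0.94536, -0.28766], [-0.98816, 0.14684, 0.04444], [0.00023, 0.29107, -0.9567]] [599.99949091 -25.99928185 472.78647602] [[405.80644471   0.         317.7731492 ]
 [  0.         405.80644471 235.14147556]
 [  0.           0.           1.        ]]
```

View pics/w1.png

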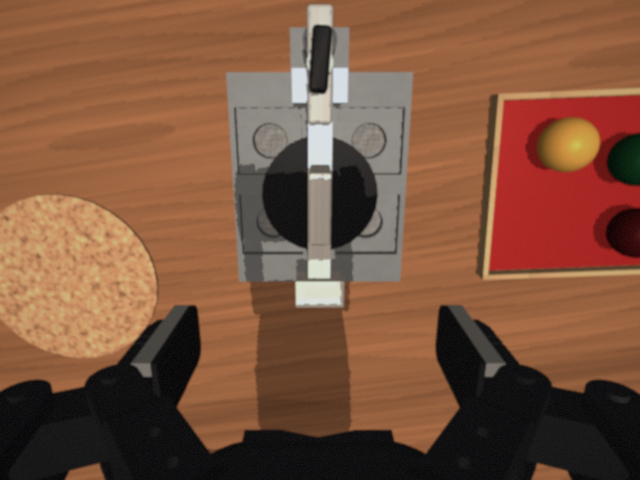

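```bash
python3 - <<'E'
from h import *
c=cam('wrist'); im=c['image']; hsv=cv2.cvtColor(im,cv2.COLOR_RGB2HSV)
H,S,V=[hsv[...,i].astype(int) for i in range(3)]
g=((S<60)).astype(np.uint8); 
L=[];Rr=[]
for r in range(80,240,2):
    xs=np.where(g[r,200:440])[0]+200; L.append((xs[0],r)); Rr.append((xs[-1]+1,r))
def line(p):
    q=ray(c,p,20)[:,:2]
    vx,vy,x,y=cv2.fitLine(q.astype(np.float32),cv2.DIST_HUBER,0,.01,.01).ravel(); a=np.arctan2(vy,vx); a=(a+np.pi/2)%np.pi-np.pi/2
    return a,np.array([x,y]),np.array([vx,vy])
T=[]
for u in list(range(232,285,2))+list(range(355,408,2)):
    ys=np.where(g[60:90,u])[0]
    if len(ys) and not(285<u<355): T.append((u,60+ys[0]))
l,r,t=line(L),line(Rr),line(T)
print('angles',l[0],r[0],t[0])
a=(l[0]+r[0])/2; ux=np.array([np.cos(a),np.sin(a)]); uy=np.array([-ux[1],ux[0]])
print('widths',l[1]@uy-r[1]@uy)
cy=(l[1]@uy+r[1]@uy)/2; cx=t[1]@ux-115
print('centre',cx*ux+cy*uy,'yaw',a)
# disc top
d=(V<62)&(S<90); d[:130]=0;d[255:]=0;d[:,:255]=0;d[:,385:]=0
k=np.vstack([q.reshape(-1,2) for q in cv2.findContours(d.astype(np.uint8),0,1)[0] if cv2.contourArea(q)>200])
hull=cv2.convexHull(k).reshape(-1,2)
P=ray(c,hull+0.0,94)[:,:2]; print('disc',cv2.minEnclosingCircle(P.astype(np.float32)))
# clamp, keepers
for uv in [(320,58)]: print('wing top',ray(c,uv,165))
print('keepers roof', ray(c,[(291,103),(348,103),(296,282),(344,282)],102).round(1))
print(pose()[0])
E
```

```text
angles -0.14754498 -0.15021133 1.417513
widths 193.55206
centre [524.27167  -16.464848] yaw -0.14887816
disc ((521.3746948242188, -10.037209510803223), 60.50056457519531)
wing top [[634.95464902 -34.5247381  165.        ]]
keepers roof [[610.6  -5.4 102. ]
 [602.6 -54.3 102. ]
 [444.   20.  102. ]
 [436.3 -26.9 102. ]]
[526.44311827 -15.953779   330.07180408]
```

To row units: 90 mm is 18, -2 mm is -0.4, -0.003 rad is -0.03.

```bash
python3 nudge.py '[[70, -0.4, 0.2, -10, -0.03], [70, -0.4, 0.2, 8, -0.03], [70, -0.4, 0.2, 18, -0.03], [70, -0.4, 0.2, 28, -0.03], [70, -0.4, 0.2, 36, -0.03]]' 100 >/dev/null
python3 nudge.py '[[70, 0, 0, 4, 0], [70, 0, 0, 8, 0], [70, 0, 0, 8, 0]]' 
python3 nudge.py '[[0, 0, 0, 0, 0], [0, 0, 0, 0, 0], [0, 0, 0, 0, 0], [0, 0, 0, 0, 0], [0, 0, 0, 0, 0]]' 100
python3 nudge.py '[[0, 0, 0, 0, 0], [0, 0, 0, 0, 0], [0, 0, 0, 0, 0]]' 100
python3 -c "
from h import *
go([524.5,-16.5,110],1.4208)"
```

```text
time_s: 2.65
position: [522.9, -17.1, 138.1]
tool_rot: [0.997, -0.073, -0.002, -0.0]
contact_force: [-0.4, 1.2, 0.6]
width: 70.1
gripper_force: 0.0
time_s: 3.15
position: [524.9, -16.7, 141.5]
tool_rot: [0.997, -0.074, 0.001, -0.0]
contact_force: [-2.5, 3.2, 8.4]
width: 14.5
gripper_force: 100.6
time_s: 3.45
position: [524.9, -16.7, 141.5]
tool_rot: [0.997, -0.074, 0.001, -0.0]
contact_force: [-1.2, 3.3, 8.7]
width: 14.8
gripper_force: 100.6
shift [-0.5 -0.1 31.5] turn 0.002 or -3.139 | j6 1.6 pos [524.9 -16.7 141.5] yaw -1.719 w 14.8 t 3.5 F [-1.2  3.3  8.7]
```

To row units: 15 mm is 3, 28 mm is 5.6.

```bash
python3 nudge.py '[[70, 0, 0, 0, 0], [70, 0, 0, 0, 0], [70, 0, 0, 0, 0], [70, 0, 0, 0, 0], [70, 0, 0, 0, 0]]' 
python3 nudge.py '[[70, 0, 0, 3, 0], [70, 0, 0, 5.6, 0], [70, 0, 0, 5.6, 0]]'
python3 -c "
from h import *
go([524.5,-16.5,110],1.4208); c=cam('wrist'); save(c,'w2.png')"
```

```text
time_s: 3.95
position: [524.3, -17.0, 140.2]
tool_rot: [0.997, -0.074, -0.0, 0.0]
contact_force: [0.1, -0.4, 0.3]
width: 70.0
gripper_force: 0.0
time_s: 4.25
position: [523.3, -16.9, 110.5]
tool_rot: [0.997, -0.074, -0.002, -0.0]
contact_force: [-0.0, 0.5, -0.2]
width: 70.0
gripper_force: 0.0
shift [ 1.2 -0.5  0.5] turn 0.002 or -3.14 | j6 1.6 pos [523.3 -16.9 110.5] yaw -1.719 w 70.0 t 4.2 F [-0.   0.5 -0.2]
```

View pics/w2.png

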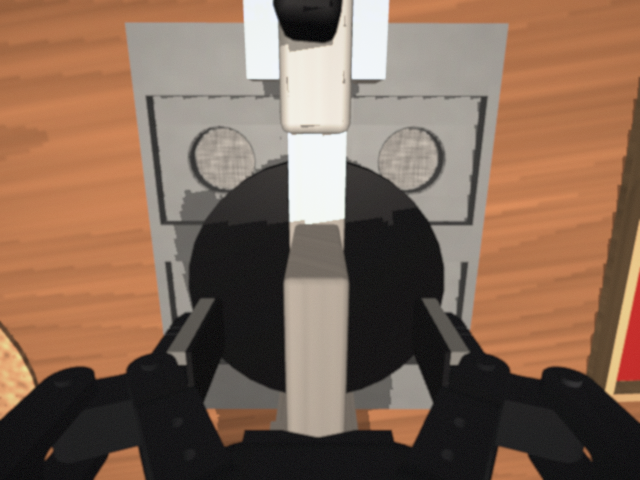

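```bash
python3 nudge.py '[[0, 0, 0, 0, 0.02], [0, 0, 0, 0, 0.02], [0, 0, 0, 0, 0.02], [0, 0, 0, 0, 0.02], [0, 0, 0, 0, 0.02]]' 110
python3 nudge.py '[[0, 0, 0, 0, 0], [0, 0, 0, 0, 0], [0, 0, 0, 0, 0]]' 110
```

```text
time_s: 4.8
position: [524.6, -16.8, 112.9]
tool_rot: [0.997, -0.075, 0.0, -0.0]
contact_force: [-1.4, 2.7, 5.0]
width: 16.6
gripper_force: 107.0
time_s: 5.1
position: [524.6, -16.8, 112.9]
tool_rot: [0.997, -0.075, 0.0, -0.0]
contact_force: [-1.5, 2.4, 5.1]
width: 17.2
gripper_force: 107.0
```

To row units: 8 mm is 1.6, 6 mm is 1.2.

```bash
python3 nudge.py '[[0, 0, 0, 0.4, 0], [0, 0, 0, 0.8, 0], [0, 0, 0, 1.2, 0], [0, 0, 0, 1.6, 0], [0, 0, 0, 1.6, 0]]' 
python3 -c "
from h import *
go([524.6,-16.8,105.9],1.4208); c=cam('side'); save(c,'s2.png',(240,190,160,130),5)"
```

```text
time_s: 5.6
position: [524.7, -16.8, 105.3]
tool_rot: [0.997, -0.075, 0.001, -0.0]
contact_force: [-5.2, 1.2, 14.3]
width: 17.2
gripper_force: 107.9
shift [-0.1 -0.  -0.6] turn -0.0 or 3.141 | j6 1.6 pos [524.7 -16.8 105.3] yaw -1.721 w 17.2 t 5.6 F [-5.2  1.2 14.3]
```

View pics/s2.png

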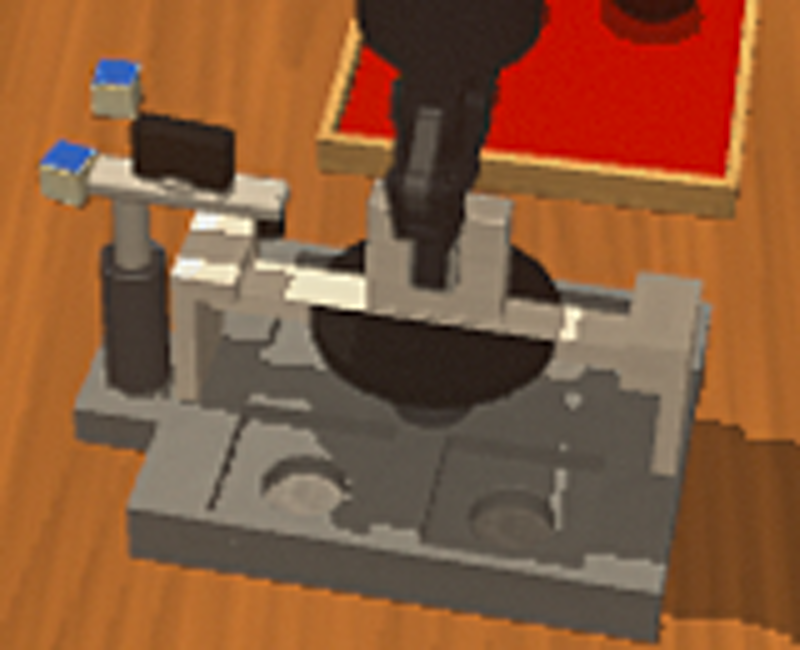

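The side picture shows the lid pressed down in the notches (strip at about row 290 of the crop). Turning now.

```bash
python3 nudge.py '[[0, 0, 0, 0, -0.7], [0, 0, 0, 0, -1.4], [0, 0, 0, 0, -2.1], [0, 0, 0, 0, -2.8], [0, 0, 0, 0, -3.5]]' 
python3 nudge.py '[[0, 0, 0, 0, -1.3], [0, 0, 0, 0, -2.6], [0, 0, 0, 0, -3.9], [0, 0, 0, 0, -5.2], [0, 0, 0, 0, -6.5]]' 
python3 nudge.py '[[0, 0, 0, 0, -1.3], [0, 0, 0, 0, -2.6], [0, 0, 0, 0, -3.9], [0, 0, 0, 0, -5], [0, 0, 0, 0, -5.7]]' 
python3 -c "
from h import *
go([524.6,-16.8,105.9],1.4208+1.571); c=cam('wrist'); save(c,'w3.png')"
```

```text
time_s: 6.15
position: [525.5, -17.1, 105.9]
tool_rot: [0.995, 0.101, 0.002, 0.0]
contact_force: [-0.8, 1.3, 13.8]
width: 17.0
gripper_force: 108.1
time_s: 6.65
position: [525.8, -17.1, 106.0]
tool_rot: [0.91, 0.415, 0.002, 0.001]
contact_force: [-0.3, 0.8, 13.0]
width: 16.7
gripper_force: 108.1
time_s: 7.15
position: [525.8, -17.1, 106.0]
tool_rot: [0.757, 0.653, 0.001, 0.001]
contact_force: [0.8, 0.8, 14.0]
width: 16.9
gripper_force: 108.1
shift [ 0.1 -1.3  0.1] turn 0.003 or -3.139 | j6 0.03 pos [525.8 -17.1 106. ] yaw -0.147 w 16.9 t 7.2 F [ 0.8  0.8 14. ]
```

View pics/w3.png

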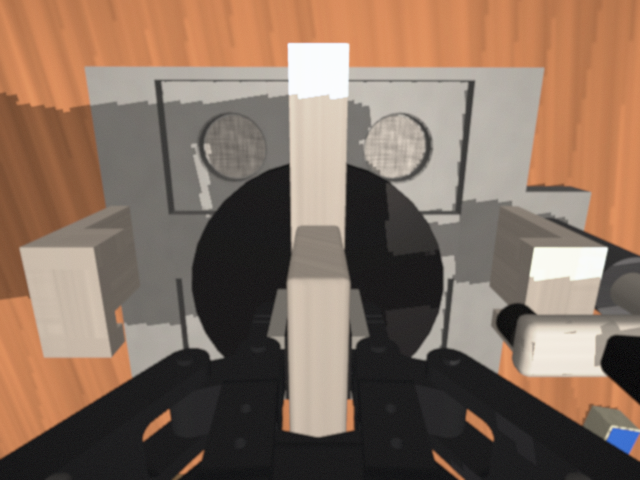

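```bash
python3 nudge.py '[[0, 0, 0, -4, 0], [0, 0, 0, -9, 0], [0, 0, 0, -16, 0], [0, 0, 0, -23, 0], [0, 0, 0, -25, 0]]' 
python3 nudge.py '[[0, 5, -2, 0, 0], [0, 13, -5, 0, 0], [0, 22, -8.4, 0, 0], [0, 31, -11.8, 0, 0], [0, 39, -14.8, 0, 0]]' 
python3 nudge.py '[[0, 9, -3.4, 0, 0], [0, 16, -6.2, 0, 0], [0, 22, -8.6, 0, 0], [0, 24.4, -9.4, 0, 0], [0, 24.4, -9.4, 0, 0]]' 
python3 -c "
from h import *
go([452.3,314.3,40]); c=cam('top'); im=c['image']; save(c,'t2.png')"
```

```text
time_s: 7.7
position: [525.4, -17.1, 232.3]
tool_rot: [0.758, 0.652, 0.002, 0.002]
contact_force: [0.4, 0.6, -3.5]
width: 16.7
gripper_force: 107.9
time_s: 8.2
position: [479.1, 188.7, 227.9]
tool_rot: [0.758, 0.652, -0.001, -0.0]
contact_force: [0.7, 0.6, -4.1]
width: 16.6
gripper_force: 107.6
time_s: 8.7
position: [451.6, 315.5, 228.0]
tool_rot: [0.758, 0.653, -0.001, -0.0]
contact_force: [-0.0, -0.7, -4.0]
width: 16.9
gripper_force: 107.6
shift [ -0.9   1.1 188. ] turn 0 or 0.0 | j6 0.67 pos [451.6 315.5 228. ] yaw -0.149 w 16.9 t 8.7 F [-0.  -0.7 -4. ]
```

View pics/t2.png

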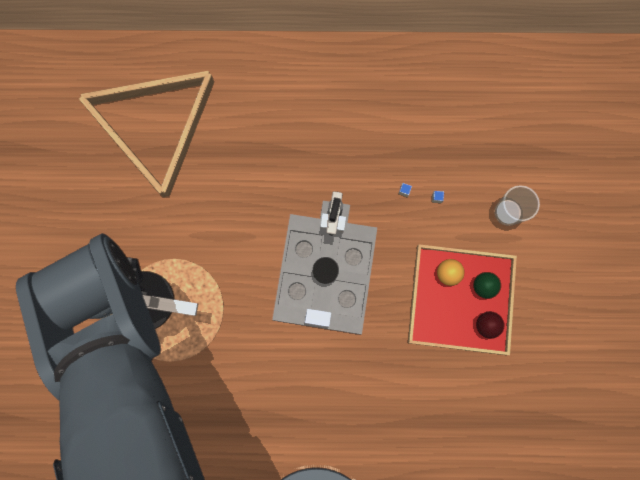

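```bash
python3 nudge.py '[[0, 0, 0, 8, 0], [0, 0, 0, 17, 0], [0, 0, 0, 26, 0], [0, 0, 0, 33, 0], [0, 0, 0, 36.8, 0]]' 
python3 nudge.py '[[0, 0, 0, 0.4, 0], [0, 0, 0, 0.8, 0], [0, 0, 0, 1.2, 0], [0, 0, 0, 1.6, 0], [0, 0, 0, 1.6, 0]]' 
```

```text
time_s: 9.25
position: [451.4, 312.3, 42.0]
tool_rot: [0.759, 0.651, -0.002, -0.0]
contact_force: [0.2, 0.3, -3.3]
width: 16.7
gripper_force: 107.6
time_s: 9.75
position: [452.6, 314.7, 37.8]
tool_rot: [0.758, 0.652, 0.0, 0.0]
contact_force: [0.3, -1.1, -3.8]
width: 16.7
gripper_force: 107.6
```

To row units: 2 mm is 0.4, 1 mm is 0.2.

```bash
python3 nudge.py '[[0, 0, 0, 0.2, 0], [0, 0, 0, 0.4, 0], [0, 0, 0, 0.4, 0]]'; python3 nudge.py '[[0, 0, 0, 0.2, 0], [0, 0, 0, 0.4, 0], [0, 0, 0, 0.4, 0]]' 
```

```text
time_s: 10.05
position: [452.3, 314.6, 35.2]
tool_rot: [0.758, 0.652, -0.0, 0.0]
contact_force: [-1.6, 0.1, -2.6]
width: 16.7
gripper_force: 107.6
time_s: 10.35
position: [452.3, 314.7, 34.9]
tool_rot: [0.758, 0.652, 0.0, 0.0]
contact_force: [-9.5, -5.3, 20.7]
width: 17.1
gripper_force: 111.2
```

To row units: -1 mm is -0.2.

```bash
python3 nudge.py '[[0, 0, 0, -0.2, 0], [60, 0, 0, -0.2, 0], [60, 0, 0, -0.2, 0], [60, 0, 0, -0.2, 0], [60, 0, 0, -0.2, 0]]'; python3 nudge.py '[[60, 0, 0, -6, 0], [60, 0, 0, -16, 0], [60, 0, 0, -26, 0], [60, 0, 0, -34, 0], [60, 0, 0, -40, 0]]' 
python3 - <<'E'
from h import *
c=cam('top'); im=c['image']
a=-0.150;ux=np.array([np.cos(a),np.sin(a)]);uy=np.array([-ux[1],ux[0]]);C=np.array([524.6,-16.7])
g=cv2.cvtColor(im,cv2.COLOR_RGB2GRAY)
for sx,sy in [(46,54),(-46,54),(-46,-54),(46,-54)]: print('cup px pred',proj(c,[*(C+sx*ux+sy*uy),20]).round(1))
# ball rays via saturation-based contour: not red felt
hsv=cv2.cvtColor(im,cv2.COLOR_RGB2HSV).astype(int)
x0,y0,w,h=418,252,94,96
sub=hsv[y0:y0+h,x0:x0+w]; felt=((sub[...,0]<5)|(sub[...,0]>174))&(sub[...,2]>185)
m=cv2.morphologyEx((~felt).astype(np.uint8),cv2.MORPH_OPEN,np.ones((5,5)))
for b in blobs(m,150):
    k=cv2.findContours(b[0].astype(np.uint8),0,2)[0][0].reshape(-1,2)+[x0,y0]
    (u,v),r=cv2.minEnclosingCircle(k.astype(np.float32)); print('ball',(u,v),r,b[1],ray(c,(u,v),34).round(1))
save(c,'t3.png',(270,180,250,180),3.2)
print(im[272,450],im[285,487],im[325,490],im[340,430])
E
```

```text
time_s: 10.85
position: [452.4, 314.6, 34.2]
tool_rot: [0.758, 0.652, 0.0, -0.0]
contact_force: [-0.2, -0.7, -0.3]
width: 60.4
gripper_force: 0.0
time_s: 11.35
position: [452.7, 314.8, 237.2]
tool_rot: [0.758, 0.652, 0.001, 0.0]
contact_force: [-0.2, 0.4, -0.8]
width: 60.1
gripper_force: 0.0
cup px pred [[304.4 249. ]]
cup px pred [[297.5 291.2]]
cup px pred [[347.7 299.1]]
cup px pred [[354.  256.8]]
ball (489.5, 255.5) 21.783119201660156 [ 50   0  44   8 229] [[ 564.6 -364.3   34. ]]
ball (448.83477783203125, 272.3565368652344) 15.347328186035156 [ 17   7  30  28 667] [[ 528.  -276.8   34. ]]
ball (485.4100036621094, 285.2900085449219) 15.7573881149292 [ 52  20  32  28 709] [[ 501.  -353.2   34. ]]
ball (508.0, 314.5) 32.638267517089844 [ 87  30   7  66 322] [[ 440.  -398.2   34. ]]
ball (488.23529052734375, 324.4117736816406) 16.168012619018555 [ 55  59  32  28 726] [[ 419.2 -356.1   34. ]]
ball (436.5, 344.0) 18.741764068603516 [  0  89  38   7 183] [[ 378.1 -247.1   34. ]]
[217 196  90] [52 92 63] [103  49  49] [213  75  70]
```

View pics/t3.png

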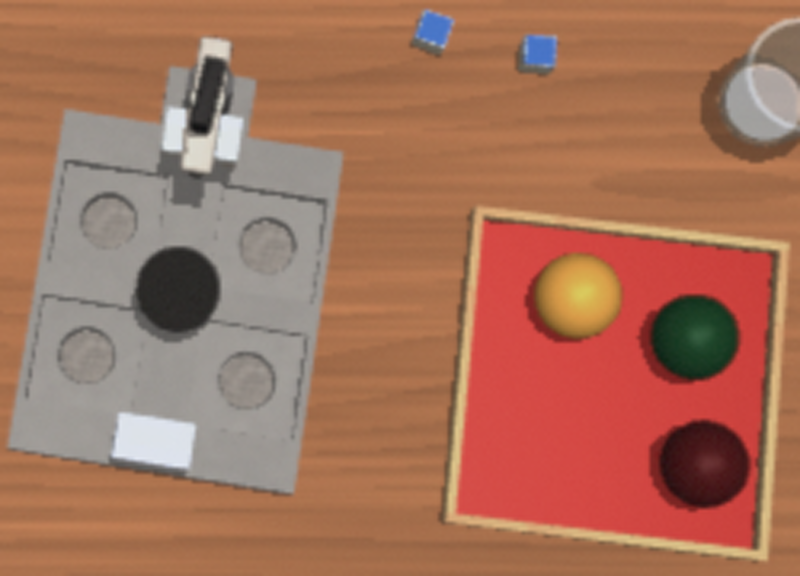

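```bash
python3 nudge.py '[[75, -5, 1.4, 0, 0], [75, -14, 4, 0, 0], [75, -23, 6.6, 0, 0], [75, -32, 9, 0, 0], [75, -41, 11.6, 0, 0]]' 60 >/dev/null
python3 nudge.py '[[75, -9, 2.6, 0, 0], [75, -18, 5.2, 0, 0], [75, -27, 7.8, 0, 0], [75, -36, 10.2, 0, 0], [75, -44, 12.4, 0, 0]]' >/dev/null
python3 nudge.py '[[75, -9, 2.6, 0, 0], [75, -18, 5.2, 0, 0], [75, -26, 7.4, 0, 0], [75, -30, 8.6, 0, 0], [75, -30, 8.6, 0, 0]]' >/dev/null
python3 -c "
from h import *
go([529,-279.5,150],-0.149); c=cam('wrist'); save(c,'w4.png')
for b in [(529,-279.5,34.5),(502,-357,34.5),(418,-360,34.5)]: print(proj(c,b))"
```

```text
shift [ 1.6  2.  83.5] turn -0.005 or 3.137 | j6 -0.41 pos [ 526.8 -280.8  233.5] yaw -0.154 w 74.9 t 12.9 F [-1.   1.4  0.4]
[[320.24548119 200.49205407]]
[[303.94004291 287.00132217]]
[[215.11412199 302.69163832]]
```

View pics/w4.png

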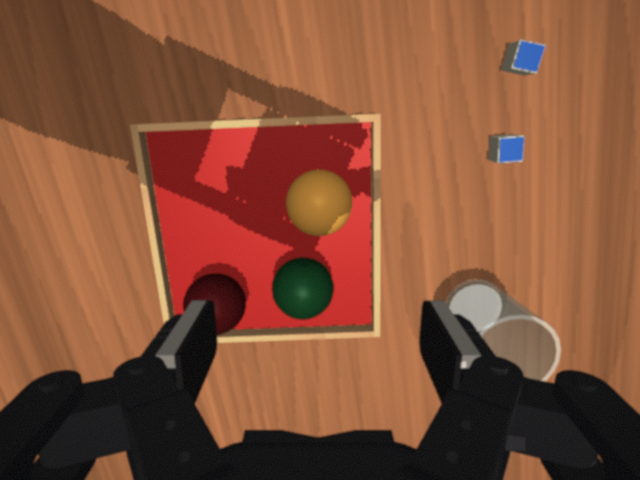

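To row units: 95 mm is 19, 2 mm is 0.4, -0.005 rad is -0.05.

```bash
python3 nudge.py '[[75, 0.3, 0.4, 9, -0.05], [75, 0.3, 0.4, 19, -0.05], [75, 0.3, 0.4, 28, -0.05], [75, 0.3, 0.4, 35, -0.05], [75, 0.3, 0.4, 39, -0.05]]' >/dev/null
python3 nudge.py '[[75, 0, 0, 2, 0], [75, 0, 0, 3.4, 0], [75, 0, 0, 3.4, 0], [75, 0, 0, 3.4, 0]]'
python3 nudge.py '[[0, 0, 0, 0, 0], [0, 0, 0, 0, 0], [0, 0, 0, 0, 0], [0, 0, 0, 0, 0], [0, 0, 0, 0, 0]]' 60
python3 nudge.py '[[0, 0, 0, -4, 0], [0, 0, 0, -10, 0], [0, 0, 0, -20, 0], [0, 0, 0, -28, 0], [0, 0, 0, -30, 0]]' 60
python3 -c "
from h import *
a=-.15;ux=np.array([np.cos(a),np.sin(a)]);uy=np.array([-ux[1],ux[0]]);C=np.array([524.6,-16.5])
for i,(x,y) in enumerate([(46,54),(-46,54),(-46,-54),(46,-54)]): print(i,C+x*ux+y*uy)
go([*(C+46*ux-54*uy),29],-0.15); c=cam('wrist'); save(c,'w5.png')"
```

```text
time_s: 13.85
position: [529.8, -277.3, 23.3]
tool_rot: [0.757, 0.654, 0.0, 0.001]
contact_force: [0.5, 0.4, 0.3]
width: 74.9
gripper_force: 0.0
time_s: 14.35
position: [529.8, -277.6, 23.7]
tool_rot: [0.757, 0.654, 0.0, 0.001]
contact_force: [-2.5, 1.1, 7.3]
width: 54.3
gripper_force: 61.4
time_s: 14.85
position: [530.8, -278.2, 177.4]
tool_rot: [0.757, 0.654, 0.001, 0.004]
contact_force: [0.7, 0.1, -1.0]
width: 53.9
gripper_force: 64.3
0 [578.15312874  30.01948411]
1 [487.18618957  43.7677923 ]
2 [471.04687126 -63.01948411]
3 [562.01381043 -76.7677923 ]
shift [204.2   0.6 147.8] turn 0.004 or -3.138 | j6 -0.41 pos [ 530.8 -278.2  177.4] yaw -0.146 w 53.9 t 14.8 F [ 0.7  0.1 -1. ]
```

View pics/w5.png

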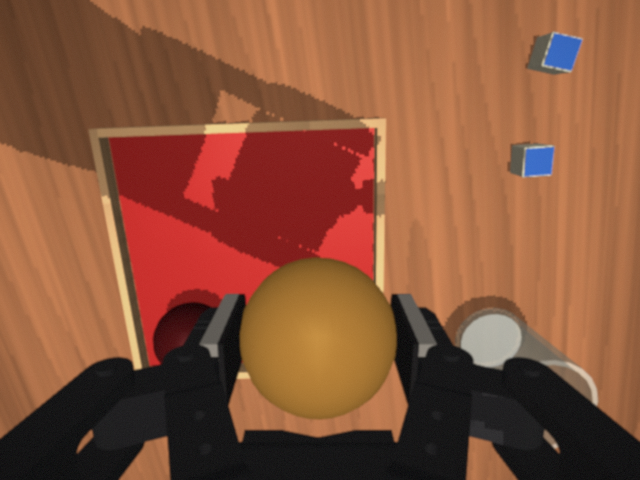

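To row units: 190 mm is 38, 155 mm is 31, 0.004 rad is 0.04.

```bash
python3 nudge.py '[[0, 5, 0, 0, 0.04], [0, 14, 0, 0, 0.04], [0, 23, 0, 0, 0.04], [0, 31, 0, 0, 0.04], [0, 38, 0, 0, 0.04]]' >/dev/null
python3 nudge.py '[[0, 3.2, 0.1, 2, 0], [0, 3.2, 0.1, 10, 0], [0, 3.2, 0.1, 18, 0], [0, 3.2, 0.1, 24, 0], [0, 3.2, 0.1, 27.2, 0]]' 
python3 nudge.py '[[0, 0, 0, 0.6, 0], [0, 0, 0, 1.2, 0], [0, 0, 0, 1.8, 0], [0, 0, 0, 1.8, 0]]' 
```

```text
time_s: 15.9
position: [557.7, -73.4, 32.5]
tool_rot: [0.758, 0.652, -0.001, -0.002]
contact_force: [-4.3, 11.8, 76.3]
width: 53.9
gripper_force: 73.3
time_s: 16.3
position: [561.9, -73.2, 29.3]
tool_rot: [0.758, 0.652, 0.002, 0.001]
contact_force: [-0.3, 11.1, 32.2]
width: 54.1
gripper_force: 69.2
```

The manual's scale: shifts go in units of 5 mm and turns go in units of 0.1 rad. Converting my numbers, -3 mm is -0.6, -1.5 mm is -0.3.

```bash
python3 nudge.py '[[0, 0, 0, -0.3, 0], [0, 0, 0, -0.6, 0], [0, 0, 0, -0.6, 0]]'
python3 nudge.py '[[72, 0, 0, -0.6, 0], [72, 0, 0, -0.6, 0], [72, 0, 0, -0.6, 0], [72, 0, 0, -0.6, 0]]'
python3 nudge.py '[[72, 0, 0, -4, 0], [72, 0, 0, -12, 0], [72, 0, 0, -22, 0], [72, 0, 0, -30, 0], [72, 0, 0, -31, 0]]'
python3 -c "
from h import *
go([562,-76.8,180],-0.15); c=cam('wrist'); save(c,'w6.png')
for i,(x,y) in enumerate([(578.1,30),(487.2,43.8),(471,-63),(562,-76.8)]): print(i,proj(c,[x,y,42 if i==3 else 20]))"
```

```text
time_s: 16.6
position: [561.3, -73.6, 30.5]
tool_rot: [0.758, 0.652, 0.002, 0.001]
contact_force: [5.7, 5.8, 9.2]
width: 54.2
gripper_force: 66.8
time_s: 17.0
position: [559.3, -73.6, 32.7]
tool_rot: [0.758, 0.652, -0.0, -0.0]
contact_force: [-0.1, -0.6, -0.6]
width: 72.2
gripper_force: 0.0
time_s: 17.5
position: [561.7, -73.9, 193.1]
tool_rot: [0.758, 0.652, 0.002, 0.003]
contact_force: [0.0, 0.5, -1.2]
width: 72.0
gripper_force: 0.0
shift [-2.8  0.6 13.1] turn 0.0 or -3.142 | j6 -0.06 pos [561.7 -73.9 193.1] yaw -0.15 w 72.0 t 17.5 F [ 0.   0.5 -1.2]
0 [[316.92623342  67.14989278]]
1 [[189.45586786  66.99074422]]
2 [[201.84978595 212.69419704]]
3 [[317.25922349 219.50304368]]
```

View pics/w6.png

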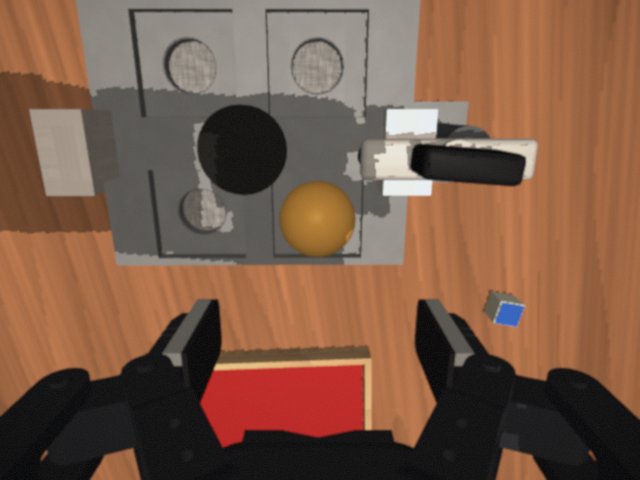

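```bash
cat >> h.py <<'E'
def ball(c,col,z=34.5):
    hsv=cv2.cvtColor(c['image'],cv2.COLOR_RGB2HSV).astype(int); H,S,V=hsv[...,0],hsv[...,1],hsv[...,2]
    m={'y':(H>14)&(H<28)&(S>150)&(V>90),'g':(H>55)&(H<90)&(S>90)&(V>25),'r':((H<8)|(H>168))&(S>100)&(V<110)&(V>20)}[col]
    m=cv2.morphologyEx(m.astype(np.uint8),cv2.MORPH_OPEN,np.ones((7,7)))
    for b in sorted(blobs(m,300),key=lambda b:-b[1][4])[:2]:
        k=max(cv2.findContours(b[0].astype(np.uint8),0,2)[0],key=cv2.contourArea); (u,v),r=cv2.minEnclosingCircle(k)
        print(col,'px',round(u),round(v),'r',round(r,1),b[1].tolist(),ray(c,(u,v),z).round(1))
E
python3 nudge.py '[[75, -5, -0.4, 0, 0], [75, -14, -0.8, 0, 0], [75, -23, -1.4, 0, 0], [75, -32, -2, 0, 0], [75, -41, -2.4, 0, 0]]' >/dev/null
python3 nudge.py '[[75, -9, -0.6, 0, 0], [75, -15, -0.8, 0, 0], [75, -16.8, -1, 0, 0], [75, -16.8, -1, 0, 0], [75, -16.8, -1, 0, 0]]' 
python3 -c "
from h import *
go([502,-357,21],-0.149); c=cam('wrist'); ball(c,'g'); ball(c,'r')
print(proj(c,[(502,-357,34.5),(418,-360,34.5)]))
t=cam('top'); ball(t,'g'); ball(t,'r'); ball(t,'y',42)"
```

```text
time_s: 18.55
position: [499.7, -355.4, 187.3]
tool_rot: [0.758, 0.652, -0.0, -0.001]
contact_force: [0.4, 0.2, -1.1]
width: 75.1
gripper_force: 0.0
shift [ -1.4   2.7 166.3] turn -0.001 or 3.141 | j6 -0.54 pos [ 499.7 -355.4  187.3] yaw -0.15 w 75.1 t 18.6 F [ 0.4  0.2 -1.1]
g px 320 218 r 35.9 [284, 183, 71, 71, 4018] [[ 500.5 -357.2   34.5]]
r px 212 238 r 38.4 [174, 200, 77, 75, 4476] [[ 417.2 -360.3   34.5]]
[[321.41413056 217.27890009]
 [213.07667256 236.94085217]]
y px 354 255 r 12.7 [342, 243, 24, 25, 481] [[563.  -74.6  42. ]]
```

To row units: -1.4 mm is -0.28, 150 mm is 30.

```bash
python3 nudge.py '[[75, -0.28, 0.4, 8, 0], [75, -0.28, 0.4, 17, 0], [75, -0.28, 0.4, 24, 0], [75, -0.28, 0.4, 28, 0], [75, -0.28, 0.4, 30, 0]]' >/dev/null
python3 nudge.py '[[75, 0, 0, 1.6, 0], [75, 0, 0, 3, 0], [75, 0, 0, 3, 0], [75, 0, 0, 3, 0]]'
python3 nudge.py '[[0, 0, 0, 0, 0], [0, 0, 0, 0, 0], [0, 0, 0, 0, 0], [0, 0, 0, 0, 0], [0, 0, 0, 0, 0]]' 60
python3 nudge.py '[[0, 0, 0, -4, 0], [0, 0, 0, -10, 0], [0, 0, 0, -18, 0], [0, 0, 0, -26, 0], [0, 0, 0, -30, 0]]' 60
python3 nudge.py '[[0, 0, 0, 0, 0], [0, 0, 0, 0, 0]]' 60
python3 -c "
from h import *
go([471,-63,29],-0.15); c=cam('wrist'); ball(c,'g')"
```

```text
time_s: 19.55
position: [501.9, -358.6, 24.0]
tool_rot: [0.758, 0.652, 0.0, 0.001]
contact_force: [-0.6, -0.1, 0.5]
width: 75.1
gripper_force: 0.0
time_s: 20.05
position: [502.1, -358.8, 24.5]
tool_rot: [0.758, 0.652, 0.0, 0.001]
contact_force: [-1.2, 0.9, 6.5]
width: 54.1
gripper_force: 61.8
time_s: 20.55
position: [502.3, -359.0, 177.2]
tool_rot: [0.758, 0.652, 0.0, 0.002]
contact_force: [0.8, 0.4, -3.0]
width: 54.1
gripper_force: 64.0
time_s: 20.75
position: [501.2, -358.1, 172.6]
tool_rot: [0.758, 0.652, -0.0, -0.0]
contact_force: [-0.7, -0.9, -2.1]
width: 54.6
gripper_force: 64.0
shift [287.2 -73.9 143.7] turn -0.0 or 3.141 | j6 -0.55 pos [ 501.2 -358.1  172.6] yaw -0.15 w 54.6 t 20.8 F [-0.7 -0.9 -2.1]
g px 318 324 r 79.4 [240, 246, 157, 157, 19177] [[ 488.6 -439.7   34.5]]
```

To row units: -42 mm is -8.4, 205 mm is 41.

```bash
python3 nudge.py '[[0, 5, -1.2, 0, 0], [0, 14, -3.6, 0, 0], [0, 23, -6, 0, 0], [0, 32, -8.4, 0, 0], [0, 41, -10.6, 0, 0]]' >/dev/null
python3 nudge.py '[[0, 8, -2, 0, 0], [0, 14, -3.6, 0, 0], [0, 16.2, -4.2, 0, 0], [0, 16.2, -4.2, 0, 0], [0, 16.2, -4.2, 0, 0]]' 
python3 nudge.py '[[0, 0, 0, 8, 0], [0, 0, 0, 16, 0], [0, 0, 0, 21, 0], [0, 0, 0, 24, 0], [0, 0, 0, 25.6, 0]]'
python3 nudge.py '[[0, 0, 0, 0.6, 0], [0, 0, 0, 1.2, 0], [0, 0, 0, 1.6, 0], [0, 0, 0, 1.6, 0]]' 
python3 -c "
from h import *
go([471,-63,31],-0.15)"
```

```text
time_s: 21.8
position: [471.1, -65.2, 172.7]
tool_rot: [0.758, 0.652, -0.0, -0.0]
contact_force: [-0.1, 0.1, -2.4]
width: 54.2
gripper_force: 64.1
time_s: 22.3
position: [470.6, -65.6, 43.6]
tool_rot: [0.759, 0.652, -0.001, -0.001]
contact_force: [-0.6, -0.7, -1.8]
width: 54.3
gripper_force: 64.3
time_s: 22.7
position: [471.3, -64.6, 37.6]
tool_rot: [0.758, 0.652, 0.0, 0.0]
contact_force: [0.1, -0.2, -2.2]
width: 54.1
gripper_force: 64.3
shift [ 1.6 -0.6  6.6] turn -0.0 or 3.142 | j6 -0.08 pos [471.3 -64.6  37.6] yaw -0.15 w 54.1 t 22.7 F [ 0.1 -0.2 -2.2]
```

To row units: 4 mm is 0.8, 3 mm is 0.6.

```bash
python3 nudge.py '[[0, 0.2, 0, 0.3, 0], [0, 0.2, 0, 0.6, 0], [0, 0.2, 0, 0.8, 0], [0, 0.2, 0, 0.8, 0]]' 
python3 nudge.py '[[0, 0, 0, 0.14, 0], [0, 0, 0, 0.28, 0], [0, 0, 0, 0.28, 0]]' 
```

```text
time_s: 23.1
position: [471.2, -63.5, 33.2]
tool_rot: [0.758, 0.652, -0.0, -0.0]
contact_force: [0.1, -0.5, -1.0]
width: 54.5
gripper_force: 64.3
time_s: 23.4
position: [471.3, -63.5, 31.8]
tool_rot: [0.758, 0.652, 0.0, 0.0]
contact_force: [-1.0, 0.0, -0.3]
width: 54.2
gripper_force: 64.3
```

To row units: -150 mm is -30, -110 mm is -22.

```bash
python3 nudge.py '[[72, 0, 0, 0, 0], [72, 0, 0, 0, 0], [72, 0, 0, 0, 0], [72, 0, 0, 0, 0]]' >/dev/null
python3 nudge.py '[[72, 0, 0, -4, 0], [72, 0, 0, -12, 0], [72, 0, 0, -22, 0], [72, 0, 0, -30, 0], [72, 0, 0, -30, 0]]'
python3 -c "
from h import *
go([418,-360,180],-0.15); c=cam('wrist'); ball(c,'g',42); ball(c,'y',42);t=cam('top');ball(t,'r')"
```

```text
time_s: 24.3
position: [473.6, -64.0, 186.8]
tool_rot: [0.758, 0.652, 0.003, 0.004]
contact_force: [1.1, -0.3, -1.5]
width: 71.9
gripper_force: 0.0
shift [-301.   -10.8    6.9] turn 0.0 or -3.141 | j6 -0.08 pos [473.6 -64.  186.8] yaw -0.15 w 71.9 t 24.3 F [ 1.1 -0.3 -1.5]
g px 312 216 r 37.6 [276, 179, 74, 75, 4385] [[470.8 -62.3  42. ]]
y px 439 215 r 40.0 [400, 179, 79, 75, 4631] [[562.9 -75.8  42. ]]
r px 457 269 r 13.5 [444, 257, 26, 26, 559] [[ 534.3 -293.5   34.5]]
```

```bash
python3 nudge.py '[[75, -5, -0.2, 0, 0], [75, -14, -0.6, 0, 0], [75, -23, -0.8, 0, 0], [75, -32, -1.2, 0, 0], [75, -41, -1.6, 0, 0]]' >/dev/null
python3 nudge.py '[[75, -9, -0.4, 0, 0], [75, -16, -0.6, 0, 0], [75, -19, -0.6, 0, 0], [75, -19, -0.6, 0, 0], [75, -19, -0.6, 0, 0]]' 
python3 -c "
from h import *
go([418,-360,22],-0.15); c=cam('wrist'); ball(c,'r'); t=cam('top');ball(t,'r')"
```

```text
time_s: 25.4
position: [415.4, -357.3, 180.8]
tool_rot: [0.758, 0.652, 0.0, -0.001]
contact_force: [0.8, -0.4, -0.3]
width: 75.1
gripper_force: 0.0
shift [ -2.5   3.3 158.8] turn 0.0 or -3.142 | j6 -0.65 pos [ 415.4 -357.3  180.8] yaw -0.15 w 75.1 t 25.4 F [ 0.8 -0.4 -0.3]
r px 479 106 r 47.3 [433, 62, 90, 86, 6129] [[ 534.8 -295.8   34.5]]
r px 457 269 r 13.5 [444, 257, 26, 26, 560] [[ 534.3 -293.5   34.5]]
```

```bash
python3 nudge.py '[[75, 4, 5.4, 0, 0], [75, 9.6, 13, 0, 0], [75, 15.2, 20.6, 0, 0], [75, 16, 21.6, 0, 0], [75, 16, 21.6, 0, 0]]' >/dev/null
python3 nudge.py '[[75, 0, 0, 0, 1.4], [75, 0, 0, 0, 2.8], [75, 0, 0, 0, 4.2], [75, 0, 0, 0, 5.6], [75, 0, 0, 0, 7]]' >/dev/null
python3 nudge.py '[[75, 0, 0, 0, 1.4], [75, 0, 0, 0, 2.8], [75, 0, 0, 0, 4.2], [75, 0, 0, 0, 5.6], [75, 0, 0, 0, 7]]' >/dev/null
python3 nudge.py '[[75, 0, 0, 0, 1.2], [75, 0, 0, 0, 1.7], [75, 0, 0, 0, 1.7], [75, 0, 0, 0, 1.7]]' 
python3 -c "
from h import *
go([534.5,-294.5,22],1.421); c=cam('wrist'); ball(c,'r'); t=cam('top');ball(t,'r');save(c,'w7.png')"
```

```text
time_s: 27.4
position: [533.6, -295.7, 182.0]
tool_rot: [0.997, -0.074, -0.0, -0.0]
contact_force: [-0.6, -0.2, -0.9]
width: 75.3
gripper_force: 0.0
shift [  0.7  -1.3 160. ] turn 0.002 or -3.14 | j6 1.14 pos [ 533.6 -295.7  182. ] yaw -1.719 w 75.3 t 27.4 F [-0.6 -0.2 -0.9]
r px 318 217 r 39.2 [280, 179, 78, 77, 4758] [[ 533.3 -295.7   34.5]]
```

View pics/w7.png

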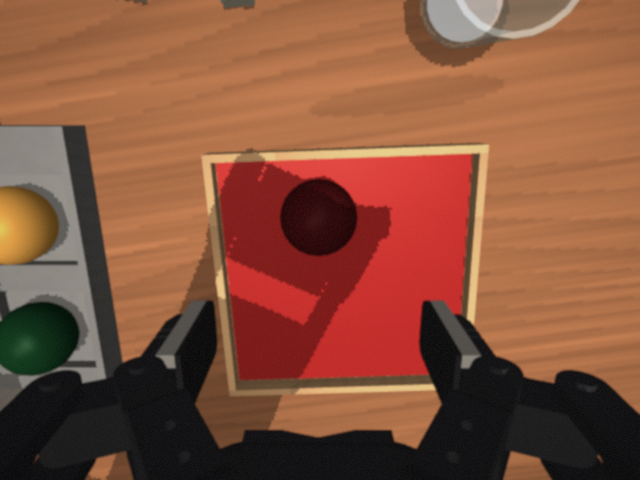

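The dark red ball was knocked to (318,217) in this picture, i.e. (533,-296) mm, and lies right under the tool; yellow and green sit in their cups.

To row units: 144 mm is 28.8, 136 mm is 27.2, 0.002 rad is 0.02.

```bash
python3 nudge.py '[[75, 0, 0, 8, 0.02], [75, 0, 0, 17, 0.02], [75, 0, 0, 24, 0.02], [75, 0, 0, 27.2, 0.02], [75, 0, 0, 28.8, 0.02]]' >/dev/null
python3 nudge.py '[[75, 0, 0, 1.4, 0], [75, 0, 0, 2.8, 0], [75, 0, 0, 2.8, 0], [75, 0, 0, 2.8, 0]]'
python3 nudge.py '[[0, 0, 0, 0, 0], [0, 0, 0, 0, 0], [0, 0, 0, 0, 0], [0, 0, 0, 0, 0], [0, 0, 0, 0, 0]]' 60
python3 nudge.py '[[0, 0, 0, -4, 0], [0, 0, 0, -10, 0], [0, 0, 0, -18, 0], [0, 0, 0, -26, 0], [0, 0, 0, -30, 0]]' 60
python3 nudge.py '[[0, 0, 0, 0, 0], [0, 0, 0, 0, 0]]' 60
python3 -c "
from h import *
go([487.2,43.8,32],1.421); c=cam('wrist'); ball(c,'r')"
```

```text
time_s: 28.4
position: [534.6, -295.7, 24.6]
tool_rot: [0.997, -0.075, 0.0, 0.0]
contact_force: [-0.3, -0.4, -0.0]
width: 75.0
gripper_force: 0.0
time_s: 28.9
position: [534.9, -295.6, 25.1]
tool_rot: [0.997, -0.076, 0.001, 0.0]
contact_force: [-0.1, 2.4, 7.2]
width: 53.9
gripper_force: 61.6
time_s: 29.4
position: [535.1, -296.1, 177.7]
tool_rot: [0.997, -0.076, 0.002, 0.001]
contact_force: [0.5, 0.1, -3.0]
width: 54.1
gripper_force: 64.3
time_s: 29.6
position: [533.9, -295.3, 173.2]
tool_rot: [0.997, -0.076, -0.0, -0.0]
contact_force: [-0.5, 0.1, -2.0]
width: 54.5
gripper_force: 64.3
shift [ -97.2 -328.2  141.3] turn -0.001 or 3.14 | j6 1.14 pos [ 533.9 -295.3  173.2] yaw -1.722 w 54.5 t 29.6 F [-0.5  0.1 -2. ]
r px 317 328 r 80.0 [240, 249, 156, 159, 19534] [[ 448.3 -281.3   34.5]]
```

```bash
python3 nudge.py '[[0, -1.4, -5, 0, 0], [0, -4, -13.6, 0, 0], [0, -6.6, -22.4, 0, 0], [0, -9.2, -31.2, 0, 0], [0, -11.6, -39.6, 0, 0]]' >/dev/null
python3 nudge.py '[[0, -2.6, -8.8, 0, 0], [0, -5.2, -17.6, 0, 0], [0, -7.2, -24, 0, 0], [0, -7.8, -26, 0, 0], [0, -7.8, -26, 0, 0]]' 
python3 nudge.py '[[0, 0, 0, 0, 0], [0, 0, 0, 8, 0], [0, 0, 0, 16, 0], [0, 0, 0, 21, 0], [0, 0, 0, 24, 0]]'
python3 nudge.py '[[0, 0, 0, 1, 0], [0, 0, 0, 2, 0], [0, 0, 0, 2.6, 0], [0, 0, 0, 2.6, 0]]' 
python3 -c "
from h import *
go([487.2,43.8,32],1.421)"
```

```text
time_s: 30.65
position: [487.1, 44.2, 172.8]
tool_rot: [0.997, -0.074, -0.001, 0.0]
contact_force: [0.8, -0.8, -1.6]
width: 53.9
gripper_force: 64.3
time_s: 31.15
position: [486.9, 41.8, 51.5]
tool_rot: [0.997, -0.076, -0.001, 0.0]
contact_force: [0.7, -0.8, -1.8]
width: 54.1
gripper_force: 64.4
time_s: 31.55
position: [488.0, 43.1, 41.1]
tool_rot: [0.997, -0.076, 0.0, -0.0]
contact_force: [0.2, 0.7, -1.8]
width: 54.4
gripper_force: 64.4
shift [-0.9 -0.6  9.1] turn -0.002 or 3.14 | j6 1.72 pos [488.   43.1  41.1] yaw -1.722 w 54.4 t 31.6 F [ 0.2  0.7 -1.8]
```

To row units: 7 mm is 1.4, 5 mm is 1.

```bash
python3 nudge.py '[[0, -0.2, -0.1, 0.5, 0], [0, -0.2, -0.1, 1, 0], [0, -0.2, -0.1, 1.4, 0], [0, -0.2, -0.1, 1.4, 0]]' 
python3 nudge.py '[[0, 0, 0, 0.2, 0], [0, 0, 0, 0.4, 0], [0, 0, 0, 0.4, 0]]' 
```

```text
time_s: 31.95
position: [486.8, 44.0, 33.7]
tool_rot: [0.997, -0.075, -0.0, 0.0]
contact_force: [-0.2, -0.2, -1.3]
width: 54.1
gripper_force: 64.4
time_s: 32.25
position: [487.6, 44.0, 32.3]
tool_rot: [0.997, -0.076, 0.001, -0.0]
contact_force: [1.8, -0.1, 4.4]
width: 54.1
gripper_force: 65.0
```

To row units: -200 mm is -40, -160 mm is -32, -0.7 rad is -7.

```bash
python3 nudge.py '[[72, 0, 0, 0, 0], [72, 0, 0, 0, 0], [72, 0, 0, 0, 0], [72, 0, 0, 0, 0]]' >/dev/null
python3 nudge.py '[[72, 0, 0, -4, 0], [72, 0, 0, -12, 0], [72, 0, 0, -22, 0], [72, 0, 0, -32, 0], [72, 0, 0, -40, 0]]' >/dev/null
python3 -c "
from h import *
c=cam('wrist');[ball(c,k,42) for k in 'ygr']"
python3 nudge.py '[[72, 0, 0, 0, -1.4], [72, 0, 0, 0, -2.8], [72, 0, 0, 0, -4.2], [72, 0, 0, 0, -5.6], [72, 0, 0, 0, -7]]' >/dev/null
python3 nudge.py '[[72, 0, 0, 0, -1.4], [72, 0, 0, 0, -2.8], [72, 0, 0, 0, -4.2], [72, 0, 0, 0, -5.6], [72, 0, 0, 0, -7]]' >/dev/null
python3 nudge.py '[[72, 0, 0, 0, -1.2], [72, 0, 0, 0, -1.7], [72, 0, 0, 0, -1.7]]' 
python3 -c "
from h import *
go([452.3,314.6,230],-0.149)"
```

```text
y px 458 88 r 39.9 [421, 50, 75, 75, 4445] [[561.7 -77.9  42. ]]
g px 447 204 r 34.3 [414, 172, 67, 65, 3425] [[470.4 -63.8  42. ]]
r px 318 204 r 32.8 [286, 172, 64, 65, 3312] [[486.9  44.2  42. ]]
time_s: 34.5
position: [486.7, 44.0, 231.5]
tool_rot: [0.759, 0.652, -0.0, -0.0]
contact_force: [-0.4, -0.3, 0.4]
width: 72.2
gripper_force: 0.0
shift [262.4 -74.8   1.5] turn -0.002 or 3.139 | j6 0.15 pos [486.7  44.  231.5] yaw -0.151 w 72.2 t 34.5 F [-0.4 -0.3  0.4]
```

To row units: 205 mm is 41, 160 mm is 32.

```bash
python3 nudge.py '[[60, 5, -1.4, 0, 0], [60, 14, -4, 0, 0], [60, 23, -6.6, 0, 0], [60, 32, -9.2, 0, 0], [60, 41, -11.6, 0, 0]]' 100 >/dev/null
python3 nudge.py '[[60, 8, -2.4, 0, 0], [60, 11.4, -3.4, 0, 0], [60, 11.4, -3.4, 0, 0], [60, 11.4, -3.4, 0, 0]]' 
python3 - <<'E'
from h import *
go([452.3,314.6,35],-0.149); c=cam('wrist'); im=c['image']; hsv=cv2.cvtColor(im,cv2.COLOR_RGB2HSV).astype(int)
# reference: where lid would be if unmoved
a=1.4208;e=np.array([np.cos(a),np.sin(a)]);n=np.array([-e[1],e[0]]);C=np.array([452.3,314.6])
print('pred ear tips',proj(c,[[*(C+98*e),16],[*(C-98*e),16]]).round(),'bar top ends',proj(c,[[*(C+s*30*e+t*9*n),74] for s in(1,-1) for t in (1,-1)]).round().tolist())
m=(hsv[...,1]<50)&(hsv[...,2]>90); m[:, :180]=0; m[:,460:]=0
for b in blobs(m,150): 
    k=max(cv2.findContours(b[0].astype(np.uint8),0,2)[0],key=cv2.contourArea); print('alu',b[1].tolist(),np.round(cv2.boxPoints(cv2.minAreaRect(k))).tolist())
d=(hsv[...,2]<60); d[300:]=0
for b in blobs(d,300): print('dark',b[1].tolist())
save(c,'w8.png')
E
```

```text
time_s: 35.4
position: [452.3, 314.0, 231.5]
tool_rot: [0.759, 0.651, -0.0, 0.0]
contact_force: [0.3, -0.3, 0.5]
width: 60.1
gripper_force: 0.0
shift [  0.7   0.  196.5] turn -0.003 or 3.138 | j6 0.67 pos [452.3 314.  231.5] yaw -0.152 w 60.1 t 35.4 F [ 0.3 -0.3  0.5]
pred ear tips [[318.  81.]
 [318. 297.]] bar top ends [[306.0, 174.0], [330.0, 174.0], [306.0, 250.0], [329.0, 250.0]]
alu [304, 81, 29, 217, 5431] [[304.0, 81.0], [331.0, 81.0], [334.0, 297.0], [307.0, 297.0]]
alu [324, 413, 89, 23, 1165] [[324.0, 413.0], [412.0, 413.0], [412.0, 435.0], [324.0, 435.0]]
dark [258, 137, 48, 115, 4015]
dark [331, 138, 47, 114, 3920]
```

```bash
python3 nudge.py '[[60, 0.1, 0, 9, -0.02], [60, 0.1, 0, 19, -0.02], [60, 0.1, 0, 28, -0.02], [60, 0.1, 0, 34.4, -0.02], [60, 0.1, 0, 37, -0.02]]' >/dev/null
python3 nudge.py '[[60, 0, 0, 1, 0], [60, 0, 0, 2, 0], [60, 0, 0, 2.2, 0], [60, 0, 0, 2.2, 0], [60, 0, 0, 2.2, 0]]'
python3 nudge.py '[[0, 0, 0, 0, 0], [0, 0, 0, 0, 0], [0, 0, 0, 0, 0], [0, 0, 0, 0, 0], [0, 0, 0, 0, 0]]' 110
python3 nudge.py '[[0, 0, 0, 0, 0], [0, 0, 0, 0, 0], [0, 0, 0, 0, 0]]' 110
```

```text
time_s: 36.45
position: [452.9, 315.1, 36.7]
tool_rot: [0.758, 0.652, 0.001, 0.0]
contact_force: [-0.2, -0.1, 0.3]
width: 60.1
gripper_force: 0.0
time_s: 36.95
position: [452.6, 314.9, 36.2]
tool_rot: [0.758, 0.652, 0.0, 0.0]
contact_force: [-1.5, 0.0, 5.8]
width: 17.0
gripper_force: 107.9
time_s: 37.25
position: [452.5, 314.9, 36.2]
tool_rot: [0.758, 0.652, 0.0, 0.0]
contact_force: [-1.8, -1.0, 5.1]
width: 16.6
gripper_force: 107.9
```

```bash
python3 nudge.py '[[0, 0, 0, -4, 0], [0, 0, 0, -12, 0], [0, 0, 0, -22, 0], [0, 0, 0, -32, 0], [0, 0, 0, -38, 0]]' >/dev/null
python3 nudge.py '[[0, -5, 2, 0, 0], [0, -13, 5, 0, 0], [0, -22, 8.4, 0, 0], [0, -31, 11.8, 0, 0], [0, -39, 14.8, 0, 0]]' >/dev/null
python3 nudge.py '[[0, -9, 3.4, 0, 0], [0, -16, 6.2, 0, 0], [0, -22, 8.6, 0, 0], [0, -24.4, 9.4, 0, 0], [0, -24.4, 9.4, 0, 0]]' 
python3 nudge.py '[[0, 0, 0, 0, 0], [0, 0, 0, 0, 0]]' 
python3 -c "
from h import *
go([524.9,-16.9,122],1.4208+1.571)
c=cam('wrist');[ball(c,k,42) for k in 'ygr']; t=cam('top');[ball(t,k,42) for k in 'ygr']"
```

```text
time_s: 38.75
position: [524.6, -17.9, 225.3]
tool_rot: [0.759, 0.651, -0.0, -0.0]
contact_force: [-0.2, 0.0, -3.6]
width: 16.7
gripper_force: 107.9
time_s: 38.95
position: [524.4, -15.6, 225.7]
tool_rot: [0.758, 0.653, -0.0, -0.0]
contact_force: [0.4, 0.6, -4.3]
width: 16.9
gripper_force: 107.9
shift [ -1.2   0.7 103.7] turn 0.001 or -3.141 | j6 0.03 pos [524.4 -15.6 225.7] yaw -0.149 w 16.9 t 39.0 F [ 0.4  0.6 -4.3]
r px 260 138 r 36.5 [225, 103, 64, 71, 3716] [[487.5  45.   42. ]]
```

```bash
python3 nudge.py '[[0, -0.24, 0.1, 6, 0], [0, -0.24, 0.1, 13, 0], [0, -0.24, 0.1, 17.6, 0], [0, -0.24, 0.1, 19.6, 0], [0, -0.24, 0.1, 20, 0]]' >/dev/null
python3 nudge.py '[[0, 0, 0, 0.6, 0], [0, 0, 0, 1.2, 0], [0, 0, 0, 1.8, 0], [0, 0, 0, 1.8, 0]]' 
python3 nudge.py '[[0, 0, 0, 0.6, 0], [0, 0, 0, 1.2, 0], [0, 0, 0, 1.8, 0], [0, 0, 0, 1.8, 0]]' 
python3 -c "
from h import *
go([524.9,-16.9,106.5],1.4208+1.571)"
```

```text
time_s: 39.95
position: [525.7, -18.0, 117.7]
tool_rot: [0.758, 0.652, 0.001, 0.001]
contact_force: [-2.2, 1.2, 7.4]
width: 16.8
gripper_force: 109.4
time_s: 40.35
position: [525.8, -18.0, 109.2]
tool_rot: [0.758, 0.652, 0.001, 0.001]
contact_force: [-4.2, 0.3, 11.6]
width: 16.7
gripper_force: 110.2
shift [ 1.  -1.   2.7] turn -0.0 or 3.141 | j6 0.03 pos [525.8 -18.  109.2] yaw -0.15 w 16.7 t 40.4 F [-4.2  0.3 11.6]
```

```bash
python3 nudge.py '[[0, 0.1, -0.1, 0.26, 0], [0, 0.2, -0.2, 0.52, 0], [0, 0.2, -0.2, 0.52, 0]]' 
python3 nudge.py '[[0, 0, 0, 0, 1.3], [0, 0, 0, 0, 2.6], [0, 0, 0, 0, 3.9], [0, 0, 0, 0, 5.2], [0, 0, 0, 0, 6.5]]' 
python3 nudge.py '[[0, 0, 0, 0, 1], [0, 0, 0, 0, 2], [0, 0, 0, 0, 3], [0, 0, 0, 0, 4], [0, 0, 0, 0, 4.5]]' 
python3 nudge.py '[[0, 0, 0, 0, 0.7], [0, 0, 0, 0, 1.4], [0, 0, 0, 0, 2.1], [0, 0, 0, 0, 2.8], [0, 0, 0, 0, 3.5]]' 
python3 -c "
from h import *
s=ctrl.sense();print(s['ft_torque']);go([524.6,-16.8,106.9],1.4208)"
```

```text
time_s: 40.65
position: [525.7, -17.7, 107.2]
tool_rot: [0.758, 0.652, 0.001, 0.002]
contact_force: [-2.0, -5.1, 13.0]
width: 16.8
gripper_force: 110.3
time_s: 41.15
position: [525.8, -17.3, 107.3]
tool_rot: [0.928, 0.374, 0.002, 0.001]
contact_force: [-0.9, -1.3, 14.1]
width: 16.7
gripper_force: 110.3
time_s: 41.65
position: [525.8, -17.3, 107.3]
tool_rot: [0.987, 0.158, 0.002, 0.001]
contact_force: [-1.0, -2.3, 13.5]
width: 16.8
gripper_force: 110.3
time_s: 42.15
position: [525.9, -17.3, 107.4]
tool_rot: [1.0, -0.016, 0.002, 0.0]
contact_force: [-0.7, -1.2, 13.2]
width: 16.9
gripper_force: 110.3
[-0.23748302  0.39036625  0.12965396]
shift [-1.3 -0.5  0.5] turn 0.118 or -3.023 | j6 1.48 pos [525.9 -17.3 107.4] yaw -1.603 w 16.9 t 42.1 F [-0.7 -1.2 13.2]
```

```bash
python3 nudge.py '[[0, 0, 0, 0, 0.4], [0, 0, 0, 0, 0.8], [0, 0, 0, 0, 1.1], [0, -0.1, 0, 0, 1.18], [0, -0.1, 0, 0, 1.18]]' 
python3 nudge.py '[[0, 0, 0, -0.4, 0], [0, 0, 0, -0.8, 0], [0, 0, 0, -1.2, 0], [0, 0, 0, -1.4, 0], [0, 0, 0, -1.4, 0]]' 
python3 -c "
from h import *
s=ctrl.sense();print(s['ft_torque']);go([524.6,-16.8,114],1.4208)"
```

```text
time_s: 42.65
position: [525.8, -17.3, 107.5]
tool_rot: [0.997, -0.074, 0.003, 0.0]
contact_force: [0.9, -2.4, 13.2]
width: 16.8
gripper_force: 110.3
time_s: 43.15
position: [525.8, -17.3, 114.0]
tool_rot: [0.997, -0.073, 0.003, 0.0]
contact_force: [3.8, -1.7, 6.9]
width: 17.0
gripper_force: 108.9
[-0.28007072 -0.30128075  0.06997961]
shift [-1.2 -0.3  0. ] turn 0.003 or -3.139 | j6 1.6 pos [525.8 -17.3 114. ] yaw -1.718 w 17.0 t 43.1 F [ 3.8 -1.7  6.9]
```

```bash
python3 nudge.py '[[60, 0, 0, 0, 0], [60, 0, 0, 0, 0], [60, 0, 0, 0, 0], [60, 0, 0, 0, 0], [60, 0, 0, 0, 0]]'
python3 nudge.py '[[60, 0, 0, -6, 0], [60, 0, 0, -15, 0], [60, 0, 0, -24, 0], [60, 0, 0, -30, 0], [60, 0, 0, -32, 0]]' >/dev/null
python3 nudge.py '[[60, 0, 0, 0, 0], [60, 0, 0, 0, 0]]' 
python3 - <<'E'
from h import *
go([524.6,-16.8,274],1.4208)
c=cam('wrist');[ball(c,k,42) for k in 'ygr']; save(c,'w9.png')
s=cam('side'); im=np.vstack([cv2.resize(c['image'][0:340,150:500],(525,510))[:, :], ]); a=cv2.resize(s['image'][190:320,240:400],(800,650))
out=np.zeros((600,800,3),np.uint8); out[:340,:380]=c['image'][0:340,130:510]; out[:340,380:800]=cv2.resize(s['image'][195:320,240:400],(420,340))
cv2.imwrite('pics/fin.png',out[:340,:,::-1])
E
```

```text
time_s: 43.65
position: [523.6, -16.8, 112.2]
tool_rot: [0.997, -0.074, -0.0, -0.0]
contact_force: [-0.2, 0.5, 0.3]
width: 59.9
gripper_force: 0.0
time_s: 44.35
position: [523.1, -16.7, 270.7]
tool_rot: [0.997, -0.074, -0.001, -0.0]
contact_force: [-0.4, 0.5, -0.2]
width: 60.0
gripper_force: 0.0
shift [ 1.4 -0.1 -3.3] turn 0.003 or -3.139 | j6 1.6 pos [523.1 -16.7 270.7] yaw -1.718 w 60.0 t 44.4 F [-0.4  0.5 -0.2]
y px 378 142 r 31.1 [348, 112, 61, 61, 2523] [[562.6 -76.8  42. ]]
g px 375 242 r 28.2 [356, 219, 46, 50, 1396] [[468.9 -64.1  42. ]]
r px 259 242 r 28.2 [233, 217, 46, 52, 1502] [[486.3  46.2  42. ]]
```

View pics/fin.png

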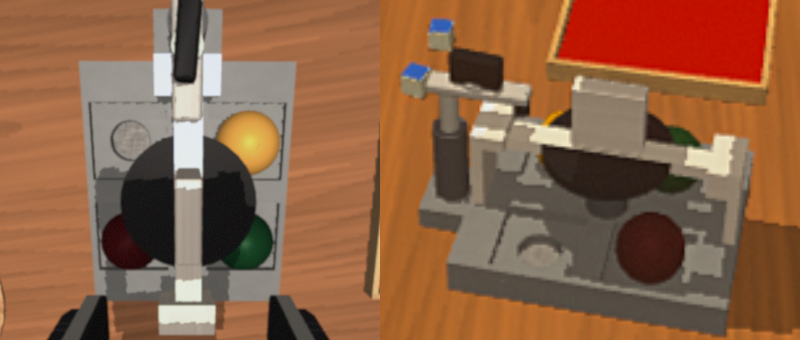

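Lid strip lies in line under both keepers and the three balls sit in cups; the black wing is at about (187,40) left and (475,70) right, nearly along the arm.

```bash
python3 - <<'E'
from h import *
s=cam('side'); V=cv2.cvtColor(s['image'],cv2.COLOR_RGB2GRAY).astype(int)
d=V<60; d[:205]=0; d[238:]=0; d[:,:258]=0; d[:,295:]=0
for b in blobs(d,40): 
    k=max(cv2.findContours(b[0].astype(np.uint8),0,2)[0],key=cv2.contourArea);print(b[1].tolist(),b[2],cv2.boxPoints(cv2.minAreaRect(k)).round(1).tolist())
for z in (130,140,150,160,170,180): print(z,proj(s,[635.3,-33.4,z]).round(1))
c=cam('wrist'); V=cv2.cvtColor(c['image'],cv2.COLOR_RGB2GRAY).astype(int)
d=V<60; d[100:]=0; d[:,:280]=0; d[:,360:]=0
for b in blobs(d,100): print(b[1].tolist(),b[2]); k=max(cv2.findContours(b[0].astype(np.uint8),0,2)[0],key=cv2.contourArea); bp=cv2.boxPoints(cv2.minAreaRect(k)); print(ray(c,bp,165).round(1).tolist())
E
```

```text
[266, 213, 21, 15, 248] [276.31048387 219.80645161] [[264.29998779296875, 224.1999969482422], [266.6000061035156, 211.8000030517578], [287.70001220703125, 215.6999969482422], [285.5, 228.0]]
130 [[277.1 227.2]]
140 [[277.  223.6]]
150 [[276.9 219.9]]
160 [[276.8 216.1]]
170 [[276.7 212.4]]
180 [[276.6 208.5]]
[304, 0, 28, 83, 1822] [316.8507135   40.08616905]
[[614.4, -20.6, 165.0], [655.4, -31.2, 165.0], [652.7, -43.3, 165.0], [611.4, -33.3, 165.0]]
```

To row units: 113 mm is 22.6, 105 mm is 21.

```bash
python3 nudge.py '[[50, 5, 0, 0, 0], [50, 14, 0, 0, 0], [50, 21, 0, 0, 0], [50, 22.6, 0, 0, 0], [50, 22.6, 0, 0, 0]]' 60 >/dev/null
for i in 1 2 3 4; do python3 nudge.py '[[50, 0, 0, 0, -1.4], [50, 0, 0, 0, -2.8], [50, 0, 0, 0, -4.2], [50, 0, 0, 0, -5.6], [50, 0, 0, 0, -7]]' >/dev/null; done
python3 nudge.py '[[50, 0, 0, 0, -1.2], [50, 0, 0, 0, -2.4], [50, 0, 0, 0, -2.5], [50, 0, 0, 0, -2.5]]' 
python3 - <<'E'
from h import *
go([635.3,-33.4,145],1.33)
c=cam('wrist'); V=cv2.cvtColor(c['image'],cv2.COLOR_RGB2GRAY).astype(int)
d=V<60; d[300:]=0; d[:,:230]=0; d[:,420:]=0
for b in blobs(d,200): 
    k=max(cv2.findContours(b[0].astype(np.uint8),0,2)[0],key=cv2.contourArea); r=cv2.minAreaRect(k); bp=cv2.boxPoints(r); print(b[1].tolist(),r,ray(c,bp,164).round(1).tolist(),ray(c,r[0],160))
E
```

```text
time_s: 47.45
position: [634.8, -33.2, 272.3]
tool_rot: [0.12, 0.993, 0.0, -0.0]
contact_force: [-0.6, -0.2, 0.3]
width: 50.1
gripper_force: 0.0
shift [ -0.6  -0.  127.3] turn -0.001 or 3.141 | j6 -1.45 pos [634.8 -33.2 272.3] yaw 1.329 w 50.1 t 47.5 F [-0.6 -0.2  0.3]
[230, 0, 65, 137, 6413] ((258.73028564453125, 68.38021087646484), (142.4818878173828, 56.06412124633789), 83.36748504638672) [[493.5, -52.1, 164.0], [497.8, -21.4, 164.0], [573.0, -32.0, 164.0], [568.6, -65.7, 164.0]] [[530.95118984 -42.9014636  160.        ]]
[315, 0, 86, 134, 7166] ((357.5, 66.5), (133.0, 85.0), 90.0) [[505.3, -2.6, 164.0], [516.5, 42.8, 164.0], [586.5, 29.9, 164.0], [574.2, -19.7, 164.0]] [[543.78440272  13.37990081 160.        ]]
[308, 193, 21, 69, 1370] ((318.0, 227.0), (68.0, 20.0), 90.0) [[608.7, -32.8, 164.0], [611.7, -20.6, 164.0], [655.9, -31.2, 164.0], [652.7, -44.0, 164.0]] [[632.75174207 -32.304518   160.        ]]
```

To row units: 108 mm is 21.6, 105 mm is 21.

```bash
python3 nudge.py '[[50, 0, 0, 6, 0], [50, 0, 0, 14, 0], [50, 0, 0, 19, 0], [50, 0, 0, 21, 0], [50, 0, 0, 21.6, 0]]' >/dev/null
python3 nudge.py '[[50, 0, 0, 1.2, 0], [50, 0, 0, 2.6, 0], [50, 0, 0, 3.6, 0], [50, 0, 0, 3.6, 0]]' 
python3 nudge.py '[[0, 0, 0, 0, 0], [0, 0, 0, 0, 0], [0, 0, 0, 0, 0], [0, 0, 0, 0, 0], [0, 0, 0, 0, 0]]' 60
python3 nudge.py '[[0, 0, 0, 0, 0], [0, 0, 0, 0, 0]]' 60
```

```text
time_s: 48.4
position: [635.3, -33.4, 145.8]
tool_rot: [0.119, 0.993, 0.0, -0.0]
contact_force: [0.0, -0.1, 0.0]
width: 49.8
gripper_force: 0.0
time_s: 48.9
position: [635.7, -33.2, 146.5]
tool_rot: [0.119, 0.993, 0.0, 0.0]
contact_force: [1.5, 2.4, 0.7]
width: 12.4
gripper_force: 61.9
time_s: 49.1
position: [635.7, -33.2, 146.4]
tool_rot: [0.119, 0.993, 0.0, 0.0]
contact_force: [1.9, 3.7, 2.0]
width: 12.5
gripper_force: 61.9
```

To row units: 12 mm is 2.4, 16 mm is 3.2.

```bash
python3 nudge.py '[[0, 0, 0, 0.8, 0], [0, 0, 0, 1.6, 0], [0, 0, 0, 2.4, 0], [0, 0, 0, 3.2, 0], [0, 0, 0, 3.2, 0]]' 
for i in 1 2 3 4 5 6; do python3 nudge.py '[[0, 0, 0, 0.2, 0], [0, 0, 0, 0.4, 0], [0, 0, 0, 0.4, 0]]' | grep -E "pos|contact" ; done
```

```text
time_s: 49.6
position: [635.7, -33.2, 129.3]
tool_rot: [0.119, 0.993, 0.0, 0.0]
contact_force: [4.7, 4.3, -3.7]
width: 12.8
gripper_force: 61.3
position: [635.7, -33.2, 127.8]
contact_force: [4.3, 4.9, -1.5]
position: [635.7, -33.2, 126.2]
contact_force: [1.7, 4.1, 2.8]
position: [635.8, -33.2, 124.6]
contact_force: [1.9, 3.7, 7.1]
position: [635.8, -33.2, 122.8]
contact_force: [0.7, 4.5, 6.2]
position: [635.9, -33.2, 120.8]
contact_force: [-1.2, 5.2, 8.4]
position: [635.9, -33.2, 119.2]
contact_force: [-1.9, 4.5, 10.5]
```

```bash
python3 -c "
from h import *
print(ctrl.sense()['ft_torque'])"
for i in 1 2 3 4 5; do python3 nudge.py '[[0, 0, 0, -0.1, 0], [0, 0, 0, -0.2, 0], [0, 0, 0, -0.2, 0], [0, 0, 0, -0.2, 0]]' | grep -E "pos|contact" ; done
```

```text
[ 0.83887525  0.27491466 -0.02440214]
position: [635.8, -33.2, 119.7]
contact_force: [-0.5, 6.0, 6.9]
position: [635.8, -33.2, 120.6]
contact_force: [-0.5, 4.7, 6.6]
position: [635.8, -33.2, 121.6]
contact_force: [0.8, 5.4, 6.5]
position: [635.8, -33.2, 122.5]
contact_force: [0.9, 5.1, 6.2]
position: [635.8, -33.2, 123.5]
contact_force: [2.1, 5.3, 4.9]
```

```bash
for i in 1 2 3 4 ; do python3 nudge.py '[[0, 0, 0, -0.1, 0], [0, 0, 0, -0.2, 0], [0, 0, 0, -0.2, 0], [0, 0, 0, -0.2, 0]]' | grep -E "pos|contact" ; done; python3 - <<'E'
from h import *
s=cam('side'); save(s,'s9.png')
hsv=cv2.cvtColor(s['image'],cv2.COLOR_RGB2HSV).astype(int)
# predicted px of foot bottom, ear top at x=74, y=0 ; arm end
a=-.15;ux=np.array([np.cos(a),np.sin(a)]);uy=np.array([-ux[1],ux[0]]);C=np.array([524.6,-16.6])
P=lambda x,y,z: proj(s,[*(C+x*ux+y*uy),z]).round(1)[0]
for n,q in dict(ear_near94=(74,11,94),foot94=(74,7,94),foot104=(74,7,104),arm_end_top114=(67,10,114),arm_end_bot=(67,10,104),disc=(0,55,94),ear=(60,11,94)).items(): print(n,P(*q))
x,y=P(74,7,94).astype(int); V=cv2.cvtColor(s['image'],cv2.COLOR_RGB2GRAY)
print(x,y);print(V[y-18:y+10,x-6:x+9])
E
```

```text
position: [635.8, -33.2, 124.4]
contact_force: [1.8, 5.0, 5.1]
position: [635.7, -33.2, 125.4]
contact_force: [1.1, 5.5, 5.3]
position: [635.7, -33.2, 126.2]
contact_force: [2.2, 5.2, 3.1]
position: [635.7, -33.2, 126.6]
contact_force: [3.9, 4.4, -2.2]
ear_near94 [293.2 245.8]
foot94 [293.7 244.6]
foot104 [293.6 241.1]
arm_end_top114 [296.5 238.9]
arm_end_bot [296.5 242.4]
disc [322.9 264.2]
ear [299.5 246.7]
293 244
[[113 124 123 121 121 121 123 127 123 118 117 120 122 123 121]
 [113 122 121 120 118 120 123 126 123 115 117 122 124 122 121]
 [114 125 122 121 120 120 122 124 122 116 118 122 122 121 122]
 [115 123 122 120 118 121 124 125 119 115 118 121 122 123 122]
 [115 126 121 119 120 121 121 123 118 117 118 121 121 122 120]
 [112 124 118 116 119 120 123 122 118 116 120 122 121 121 122]
 [107 114 106 100 116 124 124 121 115 113 119 122 123 121 121]
 [117 125 124 123 128 127 120 112 108 106 117 122 122 121 122]
 [127 128 124 124 122 120 122 121 122 120 113 121 121 121 122]
 [128 124 123 123 123 122 124 123 125 120  95 117 122 121 121]
 [129 127 126 124 125 123 123 122 123 114  93 116
[... 385 characters left out ...]
1 146]
 [152 103 134 117  52  23  27  30  22  26 142 153 150 147 141]
 [133 112 144 161 107  61  45  40  35  88 144 151 149 146 139]
 [107 129 150 153 157 138 111 102 100 146 153 148 147 146 136]
 [ 95 130 143 143 144 149 156 157 158 155 149 147 146 145 138]
 [102 136 143 141 140 139 140 140 141 138 141 143 144 149 139]
 [104 135 147 143 142 141 143 140 140 140 140 139 141 145  88]
 [104 129 140 138 139 142 141 144 143 143 141 141 143 150  85]
 [ 95  77  90  91 102 119 121 135 137 136 141 141 144 150  90]
 [ 88  85  82  81  81  81  79  78  77  76 129 144 139 133  80]
 [ 85  87  86  85  84  84  88  87  62  88 136 145 113  90  53]
 [ 88  85  87  86  86  86  88  87  58 106 137 138 140 102  63]]
```

```bash
python3 nudge.py '[[0, 0, 0, 0.1, 0], [0, 0, 0, 0.16, 0], [0, 0, 0, 0.16, 0], [0, 0, 0, 0.16, 0]]' | grep -E "pos|contact"
python3 nudge.py '[[0, 0, 0, 0, 1], [0, 0, 0, 0, 2], [0, 0, 0, 0, 3], [0, 0, 0, 0, 4], [0, 0, 0, 0, 5]]' | grep -E "pos|contact|rot"
python3 nudge.py '[[0, 0, 0, 0, 1], [0, 0, 0, 0, 2], [0, 0, 0, 0, 3], [0, 0, 0, 0, 4], [0, 0, 0, 0, 5]]' | grep -E "pos|contact|rot"
python3 nudge.py '[[0, 0, 0, 0, 1], [0, 0, 0, 0, 2], [0, 0, 0, 0, 3], [0, 0, 0, 0, 4], [0, 0, 0, 0, 4.6]]' | grep -E "pos|contact|rot"
python3 -c "
from h import *
print(ctrl.sense()['ft_torque']);go([635.3,-33.4,126],1.33)"
```

```text
position: [635.7, -33.2, 126.3]
contact_force: [1.7, 4.4, 2.7]
position: [635.6, -33.4, 126.3]
tool_rot: [0.363, 0.932, -0.0, 0.0]
contact_force: [1.8, 3.8, 2.5]
position: [635.4, -33.5, 126.3]
tool_rot: [0.582, 0.813, -0.0, -0.0]
contact_force: [0.3, 3.2, 2.9]
position: [635.2, -33.5, 126.2]
tool_rot: [0.752, 0.659, -0.0, -0.0]
contact_force: [-0.9, 3.7, 3.7]
[0.53882592 0.20900671 0.05515555]
shift [0.1 0.1 0.2] turn -1.462 or 1.68 | j6 0.01 pos [635.2 -33.5 126.2] yaw -0.132 w 12.8 t 57.0 F [-0.9  3.7  3.7]
```

The manual's scale: shifts go in units of 5 mm and turns go in units of 0.1 rad. Converting my numbers, 0.05 rad is 0.5.

```bash
python3 nudge.py '[[0, 0, 0, 0, 0.3], [0, 0, 0, 0, 0.5], [0, 0, 0, 0, 0.5]]' | grep -E "contact|rot"
python3 -c "
from h import *
print(ctrl.sense()['ft_torque'])"
python3 nudge.py '[[45, 0, 0, 0, 0], [45, 0, 0, 0, 0], [45, 0, 0, 0, 0], [45, 0, 0, 0, 0], [45, 0, 0, 0, 0]]' | grep -E "pos|contact|width"
python3 nudge.py '[[45, 0, 0, -3, 0], [45, 0, 0, -9, 0], [45, 0, 0, -17, 0], [45, 0, 0, -24, 0], [45, 0, 0, -28, 0]]' >/dev/null
python3 nudge.py '[[45, 0, 0, 0, 0], [45, 0, 0, 0, 0]]' | grep -E "pos|contact"
python3 - <<'E'
from h import *
c=cam('wrist'); V=cv2.cvtColor(c['image'],cv2.COLOR_RGB2GRAY).astype(int); H,W=V.shape
d=V<60; d[300:]=0; d[:,:230]=0; d[:,420:]=0
for b in blobs(d,200):
    k=max(cv2.findContours(b[0].astype(np.uint8),0,2)[0],key=cv2.contourArea); r=cv2.minAreaRect(k); q=ray(c,cv2.boxPoints(r),143)[:,:2].round(1); print(b[1].tolist(),r,q.tolist())
s=cam('side'); V=cv2.cvtColor(s['image'],cv2.COLOR_RGB2GRAY); print(V[236:252,286:303]); print([pose()[3]['time_s']])
t=cam('top');[ball(t,k,42) for k in 'ygr'];[ball(s,k,42) for k in 'ygr']
E
```

```text
tool_rot: [0.767, 0.642, -0.0, -0.0]
contact_force: [-2.0, 2.7, 4.6]
[0.41843068 0.41506593 0.50792244]
position: [635.5, -33.5, 126.4]
contact_force: [0.5, 0.3, -0.2]
width: 45.6
position: [635.4, -33.4, 266.9]
contact_force: [-0.3, -0.9, -0.4]
[230, 167, 17, 30, 329] ((238.0, 181.5), (16.0, 29.0), 0.0) [[581.4, -2.7], [586.0, 16.0], [596.3, 14.2], [591.9, -4.6]]
[307, 176, 52, 78, 1604] ((322.6764831542969, 211.29412841796875), (44.17646789550781, 83.64706420898438), 28.07248878479004) [[610.7, -37.6], [646.1, 7.2], [669.1, -10.8], [634.4, -57.4]]
[230, 227, 18, 31, 349] ((238.5, 242.0), (30.0, 17.0), 90.0) [[576.3, -23.6], [587.7, -25.7], [582.7, -46.9], [571.1, -44.8]]
[[125 126 126 124 125 123 122 120 121 120 113  92 114 120 118 119 123]
 [137 136 130 129 127 127 125 124 126 121 101 109 122 122 119 121 122]
 [121 124 129 133 136 138 138 137 136 126  88 125 135 131 128 125 124]
 [107 111 113 111 115 118 121 123 129 128  69 124 139 135 128 133 135]
 [111 118 113 110 112 106 109 111 115 111  47 129 143 129  99 118 141]
 [150 154 137 106  93  53  59  73  79  60  22 139 153 150 150 1
[... 232 characters left out ...]
27 148 151 154 137  92  97  97 143 150 146 145 146 144 145]
 [133  95 128 140 139 142 148 153 156 155 151 147 144 143 145 146 146]
 [122 101 131 140 138 137 138 139 137 137 138 138 141 144 149 144 144]
 [122 101 132 142 138 140 138 138 139 138 137 138 137 138 144  91  43]
 [124 107 133 142 139 139 139 139 140 141 139 139 138 140 147  84  27]
 [123 119 128 131 131 130 130 137 142 139 133 138 138 141 148  88  32]
 [102  87  78  77  77  76  73 118 130 111  80 124 140 136 132  76  33]]
[58.55]
y px 138 414 r 84.4 [77, 349, 146, 131, 5002] [[830.6 381.3  42. ]]
y px 488 65 r 52.5 [448, 16, 63, 101, 2978] [[  -40.4 -1187.3    42. ]]
r px 343 284 r 12.4 [331, 274, 24, 22, 413] [[488.3  41.6  42. ]]
```

```bash
python3 -c "
from station import ctrl
print(ctrl.close_job())"
```

```text
the job is handed in; nothing more can be done
None
```

I handed the job in at about 59 s of the 210 s, with all three balls in cups, the lid locked, the stop's foot resting on the lid and the clamp turned to its end stop; I don't have the verdict, and after clamping I checked only the foot contact and the clamp's end stop.

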